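Load the ladder drying rack

TASK

Put the small plywood loudspeaker boxes away to dry. Lift the rack's shelf by its grip until its pawl has clicked past the top rung, lower it so that it hangs seated on that top rung and let go; then pull out the tray, set all the little boxes side by side on its floor, push the tray gently fully shut under the shelf and swing the latch fully down across its face. Leave the other things on the bench where they are.

Things in the scene. Friction and masses are not known exactly. Their poses are not given: they have to be found in the camera images.
- rack_front (a point): fixed drying rack: plywood base 280 mm wide, 245 deep, with 58 mm high side cheeks (outer faces 140 mm either side) between which a tray slides; the place and turn (to 0.15 rad) vary. Point: bench level, middle of the front edge, in the plane of the shut tray's face; x points into the rack away from the robot (the tray slides out along -x), y to the left seen from the robot, z up
- shelf_handle (a point): grip of the lifting shelf: upright dark wooden block 36 mm (rack x) by 22 mm (rack y), 50 mm high, near the shelf's front; point on its middle line, 20 mm below its top, 30 mm above the board. Shelf: plywood 125 x 232 x 14 mm, 0.65 kg, falls if let go; front edge 40 mm behind rack_front; underside 70 mm above the bench on the lowest rung (in the boxes' way), 180 on the top one
- shelf (a joint): height of the lifting shelf in m: 0 on the lowest rung (start), 0.055 on the middle, 0.110 on the top one (within 1 mm); stop at 0.155. Its gravity pawl, at the rear middle, is pushed down by each rung it passes and swings back of itself; it has cleared the top rung by 0.140, then lowering seats it. The 12 mm rungs, 69, 124, 179 mm above the bench, join two 300 mm posts 220 mm behind rack_front
- tray (a joint): opening of the pull-out tray in m: 0 shut, at most 0.16; starts 0.02 to 0.06 open. At 0.14 or more its whole floor is clear of the shelf for loading from above. It slides with about 1.5 N friction and stays where left
- tray_in (a point): centre of the tray's floor (upper face, 13 mm above the bench); axes as rack_front. The tray is an open plywood box, inside 178 mm (x) by 226 mm (y), walls 6 mm thick, rim 51 mm above the bench. Four boxes fit in it in two rows of two
- tray_handle (a point): tray pull: a dark steel bar 12 mm thick and 70 mm long along y on two legs, its axis 42 mm in front of the tray's face (36 mm free gap behind it), 34 mm above the bench, its middle 30 mm left (+y) of the rack's middle; this point is the bar's middle; axes as rack_front. It can be hooked from behind to pull and pushed from in front
- latch (a joint): angle of the swing latch in rad: 0 open (arm upright, leaning 0.26 rad outwards, to -y), starts at 0 to 0.3; 1.83 closed (arm level across the right part of the shut tray's face). It stays where left (stiff, about 1 N at its peg)
- latch_pivot (a point): pivot of the latch on the front of the right-hand (-y) cheek, 132 mm right of the middle, 10 mm before the shut tray's face, 45 mm above the bench; axes as rack_front. The 92 mm steel arm (12 mm thick) swings in the plane parallel to the rack's front, from upright towards +y and down to level
- latch_peg (a point): the latch's black peg: 14 mm thick, 44 mm long, pointing out of the rack's front (-x) from the arm, 84 mm from the pivot; this point is on the peg's axis, 28 mm out from the arm. It is pushed over and down to close the latch
- box0_mid (a point): small plywood loudspeaker box, a closed block 60 mm (its x) by 50 mm (its y) by 75 mm tall (its z) with a dark round sound hole in one 50 x 75 face; 0.1 to 0.2 kg; stands upright on the bench at first; this point is its centre. Two to four such boxes are there (None: absent, or held)
- box1_mid (a point): small plywood loudspeaker box, a closed block 60 mm (its x) by 50 mm (its y) by 75 mm tall (its z) with a dark round sound hole in one 50 x 75 face; 0.1 to 0.2 kg; stands upright on the bench at first; this point is its centre. Two to four such boxes are there (None: absent, or held)
- box2_mid (a point): small plywood loudspeaker box, a closed block 60 mm (its x) by 50 mm (its y) by 75 mm tall (its z) with a dark round sound hole in one 50 x 75 face; 0.1 to 0.2 kg; stands upright on the bench at first; this point is its centre. Two to four such boxes are there (None: absent, or held)
- box3_mid (a point): small plywood loudspeaker box, a closed block 60 mm (its x) by 50 mm (its y) by 75 mm tall (its z) with a dark round sound hole in one 50 x 75 face; 0.1 to 0.2 kg; stands upright on the bench at first; this point is its centre. Two to four such boxes are there (None: absent, or held)
- glue: bystander: white glue bottle, 60 mm across, 170 mm tall, standing; origin under its middle
- jar: bystander: glass jar with a metal lid, 70 mm across, 80 mm tall; origin under its middle
- rule: bystander: folded white folding rule 220 x 30 x 16 mm, lying; origin under its middle
- offcut: bystander: flat wood offcut 70 x 35 x 20 mm, lying; origin under its middle
Things that resemble listed ones, but are neither listed nor needed, are in the scene too. Leave any purple, red or turquoise look-alike of the part that bears box3_mid alone.

How it is judged:
By the outcome, as a careful person would: the job done as asked, in the order asked, and still so for the second after the job is handed in, with the robot touching nothing.
Of box0, box1, box2, box3 only 2 to 4 are there at a start; the rules pass over those that are not, and their reading is None.
At some moment in a run one of box0, box1, box2, box3 may be knocked a few centimetres aside while the robot is not near it.
Once in a run the grip may slacken for a moment while it holds something.
It also fails if it takes over 210 s, if anything falls off the work surface, if the arm or the gripper's body presses on something with over 40 N, if the wrist force passes 120 N, or if a joint passes its speed limit or range.

ROBOT

A 7-joint arm with a two-finger parallel gripper is mounted at the origin on the work surface. World frame = base frame: x ahead of the robot, y to its left, z up, the work surface at z = 0. Lengths are in m, angles in rad, forces in N, time in s.
With the tool pointing down it reaches from about 0.4 to 0.85 m from the base axis. Payload 10.4 kg.
Tool frame: the origin (TCP) lies at the very end of the fingers, on their centre line; the grasp point (between the pads) lies 19 mm behind it; z points along the fingers, y is the line along which they close (so a half turn about z gives the same grasp; the last joint's range is limited). The gripper opens to 87 mm and grips with 3 to 60 N. Pads are 19 mm wide; open, the fingers measure 117 mm over their backs; the gripper's body (75 mm by 190 mm) begins 51 mm behind the grasp point.
Start: joints at [1.153, 0.332, -0.065, 1.46, 0.022, 1.35, -0.088], TCP at [0.24, -0.577, 0.223] pointing down, gripper open.
Joint ranges: [-2.6, 2.6], [-0.5, 2.12], [-1.47, 1.34], [0.16, 2.42], [-1.27, 4.41], [0.06, 2.06], [-2.6, 2.6]. Speed limits (rad/s): [2.22, 2.22, 2.79, 2.79, 3.14, 3.14, 3.14].

INTERFACE

Orientations are given as a unit quaternion [x, y, z, w].
In Python, from plant import robot gives the robot as it stands. The module is installed in compiled form; this text tells all that it offers.
- The arm moves only by the shell command python3 -m pendant 'ROWS'. ROWS is JSON, a list of rows, each an object of numbers: "dx", "dy", "dz": the shift along the tool's x, y, z each as a share of 5 cm, from -1 to 1; "wx", "wy", "wz": the turn, a rotation vector about the tool's x, y, z each as a share of 0.15 rad, from -1 to 1; "fingers": the opening, from -1 (shut) to 1 (fully open). A call has 1 to 12 rows; each row shifts and turns the commanded pose from where the row before left it, along the tool's axes as they then stand; what a row does not reach is not made up. A row lasts 1/8 s, in which the tool goes at most 62.5 mm and 10.7 degrees, less where a joint would pass 70% of its speed; a pose out of reach is approached as far as the arm can. A call with a number of a shift or a turn outside -1 to 1 is refused whole. A call with a gripper value outside its range is refused whole. The fingers move at their own pace and stop on an object; the grip force is fixed at half the most. Time passes only in rows, so rows that do not move let the fingers close. It gives the time, the measured TCP pose, the force, the opening and the grip force at its end, in the units of the state.
- robot.get_state(): the state, without advancing time (a new reading comes with each control period).
- robot.camera(name): name is "side" or "top" or "wrist"; returns the picture (480x640x3 uint8, red, green, blue); there is no depth.
- robot.camera_model(name): a dict with "camera_matrix" (3x3 intrinsics, pixels), "camera_from_world" (4x4, takes a point from world to camera coordinates); the wrist camera has in their place "hand_eye" (4x4, takes a point from camera to tool coordinates, whose origin is the TCP and whose axes are the flange's). Camera axes: x right, y down, z forward; pixel columns grow to the right and rows downward; lengths in m; the calibration is good to about 2 mm. A picture is of the moment at which its call begins: read the wrist's pose just before it. camera_model takes no time and is no camera call.
- robot.sign_off(): hands the job in; it is judged then, once.
The state is a dict: "clock": time; "q": joint angles; "qvel": joint speeds; "joint_torque": joint torques, N m; "eef_pos": TCP position; "orientation": TCP orientation; "force": force on the tool from outside, world axes, zero at the start; "torque": the same for the moment, N m; "opening": opening from 0.0 (shut) to 1.0 (fully open); "grip_force": force on a finger pad.
Only numpy, scipy, OpenCV 4.12 (cv2) and the standard library are available. Lean on these libraries where they do the work, as an engineer would, in place of code of your own. Each camera call takes 0.05 s, during which the arm holds its last target. There are 200 camera calls.

## Working session

There is one attempt and no reset: what is moved stays moved. The work goes in short steps, Python scripts to look and compute and a shell command to move; the robot and the scene stay as the last step left them, time stands still between calls to the robot, and variables do not carry over. Pictures are saved under pics/ and viewed, at most 14 in all, crops included, and the job is handed in when it is done.

```bash
mkdir -p pics
cat > h.py <<'E'
import numpy as np, cv2
from plant import robot
from scipy.spatial.transform import Rotation as R
def snap(n,f,crop=None,scale=1):
    s=robot.get_state(); im=robot.camera(n)[:,:,::-1]
    cv2.imwrite('pics/raw_'+f,im)
    if crop: x0,y0,x1,y1=crop; im=im[y0:y1,x0:x1]
    if scale!=1: im=cv2.resize(im,None,fx=scale,fy=scale,interpolation=cv2.INTER_CUBIC)
    cv2.imwrite('pics/'+f,im); return s
def cam(n,s=None):
    m=robot.camera_model(n);K=np.array(m["camera_matrix"])
    if n=='wrist':
        T=np.eye(4);T[:3,:3]=R.from_quat(s['orientation']).as_matrix();T[:3,3]=s['eef_pos']
        return K,np.linalg.inv(T@np.array(m['hand_eye']))
    return K,np.array(m["camera_from_world"])
def ray(KC,uv,z):
    K,C=KC;d=C[:3,:3].T@np.linalg.inv(K)@[uv[0],uv[1],1];o=-C[:3,:3].T@C[:3,3]
    return o+d*(z-o[2])/d[2]
def proj(KC,p):
    K,C=KC;q=K@(C[:3,:3]@np.asarray(p)+C[:3,3]);return q[:2]/q[2]
E
python3 - <<'E'
from h import *
s=snap('top','top0.png');snap('side','side0.png')
print(s)
for n in('top','side'):
    K,C=cam(n);print(n,K,-C[:3,:3].T@C[:3,3],C[:3,:3])
print(robot.camera_model('wrist'))
E
```

```text
{'clock': 0.0, 'q': array([ 1.15338171,  0.332885  , -0.06472902,  1.46092939,  0.02158515,
        1.34992905, -0.08848353]), 'qvel': array([-0.0010894 ,  0.00085201, -0.00015017, -0.00035054, -0.00113353,
        0.00069743, -0.00095879]), 'joint_torque': array([-9.98391010e-05, -6.23254466e+01,  2.46639299e-02, -3.89907718e+01,
       -6.14155177e-02,  3.95416003e-02,  1.24789021e-04]), 'eef_pos': array([ 0.24026102, -0.57654698,  0.22175152]), 'orientation': array([ 9.80572093e-01,  1.96157694e-01, -1.64398011e-04, -7.09105725e-04]), 'force': array([ 0.48935708, -0.21740107,  0.34606111]), 'torque': array([-0.04815797,  0.01273166, -0.01612709]), 'grip_force': 0.0, 'opening': 1.0018631751312292}
top [[523.66013725   0.         326.90197222]
 [  0.         523.66013725 242.14780341]
 [  0.           0.           1.        ]] [0.35293321 0.04072142 1.35563073] [[-0.00610154 -0.99994855  0.00810348]
 [-0.99381209  0.00516493 -0.11095428]
 [ 0.11090672 -0.00873032 -0.99379247]]
side [[463.17814869   0.         318.31730596]
 [  0.         463.17814869 238.4644243 ]
 [  0.           0.           1.        ]] [0.11071296 0.66537845 0.92318599] [[-0.84485407 -0.53499134  0.00242097]
 [-0.39656716  0.62320543 -0.67405451]
 [ 0.35910456 -0.57043777 -0.73867764]]
{'camera_matrix': array([[368.26318097,   0.        , 323.72044439],
       [  0.        , 368.26318097, 237.57948289],
       [  0.        ,   0.        ,   1.        ]]), 'hand_eye': array([[ 2.84246922e-04, -9.65559389e-01, -2.60182600e-01,
         7.03736482e-02],
       [ 9.99999960e-01,  2.72455320e-04,  8.13856072e-05,
        -5.24706825e-04],
       [-7.69450380e-06, -2.60182612e-01,  9.65559428e-01,
        -1.62004036e-01],
       [ 0.00000000e+00,  0.00000000e+00,  0.00000000e+00,
         1.00000000e+00]])}
```

View pics/top0.png

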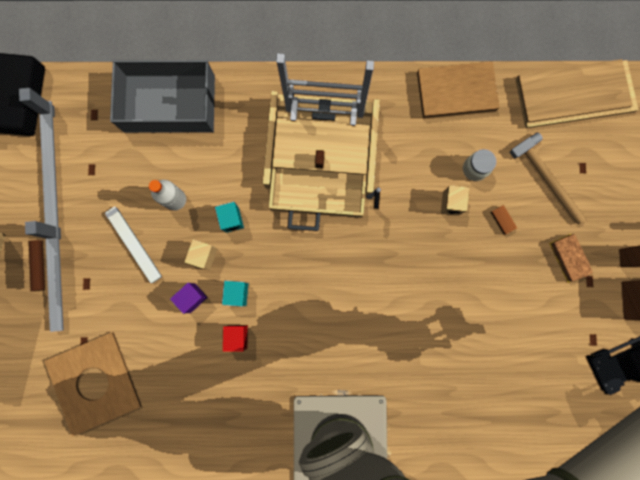

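View pics/side0.png

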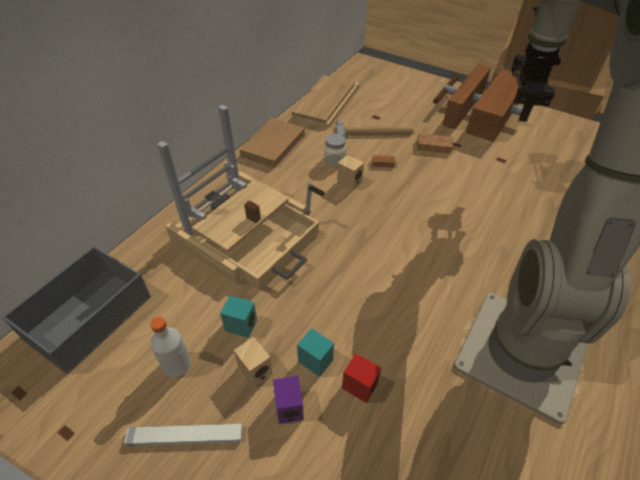

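The top view shows two plywood boxes, at (198,254) and (457,200). The teal, purple and red ones are look-alikes. The rack is at about (320,150), its grip at (320,158), and the latch is at its right front, (376,197). I'll enlarge these to measure them.

Run:
```python
import cv2,numpy as np
a=cv2.imread('pics/raw_top0.png')
f=lambda x0,y0,x1,y1,s:cv2.resize(a[y0:y1,x0:x1],None,fx=s,fy=s,interpolation=cv2.INTER_CUBIC)
r=f(255,90,385,240,4) #520x600
o=np.zeros((600,800,3),np.uint8);o[:,:520]=r
o[:270,530:800]=f(175,230,220,275,6)
o[300:570,530:800]=f(435,175,480,220,6)
cv2.imwrite('pics/crop1.png',o)
```

```text
(no output)
```

View pics/crop1.png

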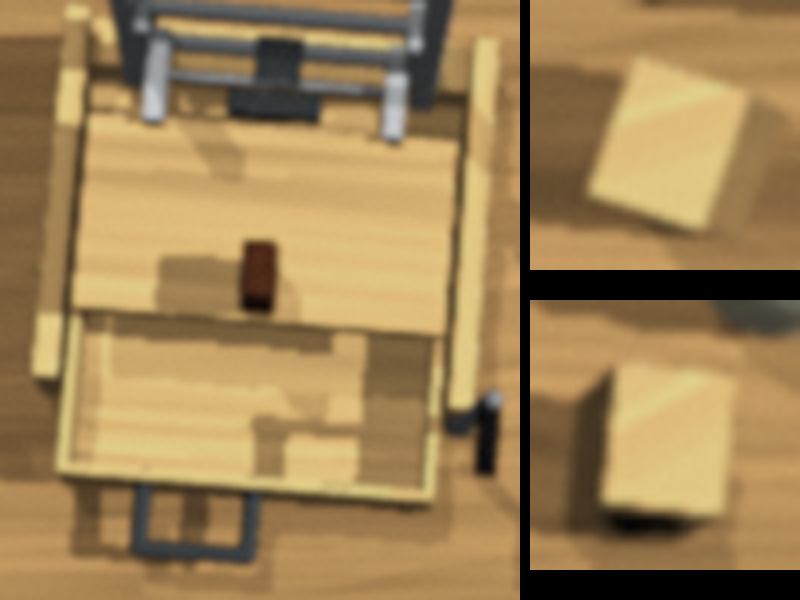

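Run:
```python
from h import *
T=cam('top')
c=lambda x,y,z:ray(T,(255+x/4-.375,90+y/4-.375),z)
b=lambda ox,oy,x,y,z:ray(T,(ox+x/6-.4,oy+y/6-.4),z)
sh=[c(73,308,.084),c(443,333,.084),c(88,113,.084),c(460,140,.084)]
print('shelf',*sh,np.linalg.norm(sh[0]-sh[1]),np.linalg.norm(sh[0]-sh[2]))
f=sh[1]-sh[0];yaw=np.arctan2(f[0],-f[1]);f2=sh[3]-sh[2];print('yaw',yaw,np.arctan2(f2[0],-f2[1]))
ck=[c(33,377,.058),c(474,410,.058)];f=ck[1]-ck[0]
print('cheek',*ck,np.linalg.norm(f),np.arctan2(f[0],-f[1]),(ck[0]+ck[1])/2)
tr=[c(58,472,.051),c(433,500,.051)];f=tr[1]-tr[0];print('tray',*tr,np.linalg.norm(f),np.arctan2(f[0],-f[1]))
print('bar',c(195,552,.04),'grip',c(260,270,.134),'peg',c(490,400,.14),c(486,472,.14))
for o,P in(((175,230),[(638,57),(750,95),(705,230),(588,195)]),((435,125),[(617,362),(735,372),(720,517),(603,505)])):
    q=np.array([b(*o,x-530,y,.075) for x,y in P])
    print(q.mean(0),[np.linalg.norm(q[i]-q[(i+1)%4]).round(4) for i in range(4)],[np.arctan2(*(q[i]-q[j])[[1,0]]).round(3) for i,j in((0,3),(1,2),(0,1),(3,2))])
```

```text
shelf [0.68410544 0.16246422 0.084     ] [ 0.66732668 -0.06698395  0.084     ] [0.80910966 0.15373424 0.084     ] [ 0.79086626 -0.07941211  0.084     ] 0.23006084119163334 0.12530869420678625
yaw -0.07299663137267808 -0.0780895915581635
cheek [0.64647957 0.1899181  0.058     ] [ 0.62409102 -0.08803849  0.058     ] 0.27885679859711987 -0.08037340987887825 [0.6352853 0.0509398 0.058    ]
tray [0.58693567 0.17451326 0.051     ] [ 0.56793193 -0.06193308  0.051     ] 0.2372087942738718 -0.08019990235266418
bar [0.53711007 0.08857955 0.04      ] grip [0.69386333 0.04613768 0.134     ] peg [ 0.61292536 -0.08946155  0.14      ] [ 0.56980109 -0.08638193  0.14      ]
[0.46923228 0.34549667 0.075     ] [np.float64(0.0487), np.float64(0.0578), np.float64(0.05), np.float64(0.0597)] [np.float64(-0.325), np.float64(-0.303), np.float64(1.239), np.float64(1.276)]
[ 0.60540611 -0.29689914  0.075     ] [np.float64(0.0492), np.float64(0.0616), np.float64(0.0486), np.float64(0.0607)] [np.float64(-0.128), np.float64(-0.137), np.float64(1.48), np.float64(1.462)]
```

```bash
cat >> h.py <<'E'
yaw=-0.078; RF=np.array([.6355,.0509,0])
def setrack(o,y):
    global RF,yaw; RF=np.array(o);yaw=y
def rk(x,y,z): c,s=np.cos(yaw),np.sin(yaw);return RF+[c*x-s*y,s*x+c*y,z]
def torack(p): c,s=np.cos(yaw),np.sin(yaw);d=np.asarray(p)-RF;return np.array([c*d[0]+s*d[1],-s*d[0]+c*d[1],d[2]])
def Rd(phi): c,s=np.cos(phi),np.sin(phi);return np.array([[c,s,0],[s,-c,0],[0,0,-1]])
def plan(*tg):
    "targets (pos,phi): turns (units .15, tool frame, done first) then shifts (units 5cm)"
    s=robot.get_state();p=s['eef_pos'];Rc=R.from_quat(s['orientation']).as_matrix()
    print('t %.1f p %s rack %s phi %.3f open %.3f grip %.1f F %s'%(s['clock'],p.round(4),torack(p).round(4),np.arctan2(Rc[1,0],Rc[0,0]),s['opening'],s['grip_force'],s['force'].round(1)))
    for q,phi in tg:
        G=Rd(phi);w=R.from_matrix(Rc.T@G).as_rotvec()/.15
        print('turn',w.round(2),'shift',(G.T@(np.asarray(q)-p)/.05).round(2),'->',np.round(q,3));p=np.asarray(q);Rc=G
E
python3 - <<'E'
from h import *
s=robot.get_state();p=s['eef_pos'].copy();p[2]=.33
g=rk(.0585,0,.0)
plan((p,yaw),(g+[0,0,.33],yaw),(g+[0,0,.095],yaw))
E
```

```text
t 0.1 p [ 0.2402 -0.5766  0.2218] rack [-0.3452 -0.6564  0.2218] phi 0.395 open 0.998 grip 0.0 F [ 0.5 -0.5  0.9]
turn [-0.01  0.    3.15] shift [ 0.    0.   -2.16] -> [ 0.24  -0.577  0.33 ]
turn [0. 0. 0.] shift [  8.07 -13.13   0.  ] -> [0.694 0.046 0.33 ]
turn [0. 0. 0.] shift [0.  0.  4.7] -> [0.694 0.046 0.095]
```

```bash
python3 -m pendant '[{"dz":-0.55,"wz":0.63},{"dz":-0.55,"wz":0.63},{"dz":-0.55,"wz":0.63},{"dz":-0.51,"wz":0.63},{"wz":0.63},{"dx":0.4,"dy":-0.65},{"dx":0.4,"dy":-0.65},{"dx":0.4,"dy":-0.65},{"dx":0.4,"dy":-0.65},{"dx":0.4,"dy":-0.65},{"dx":0.4,"dy":-0.65},{"dx":0.4,"dy":-0.65}]' && python3 -m pendant '[{"dx":0.4,"dy":-0.65},{"dx":0.4,"dy":-0.65},{"dx":0.4,"dy":-0.65},{"dx":0.4,"dy":-0.65},{"dx":0.4,"dy":-0.65},{"dx":0.4,"dy":-0.65},{"dx":0.4,"dy":-0.65},{"dx":0.4,"dy":-0.65},{"dx":0.4,"dy":-0.65},{"dx":0.4,"dy":-0.65},{},{}]'
python3 - <<'E'
from h import *
g=rk(.0585,0,.0)
plan((g+[0,0,.25],yaw),(g+[0,0,.095],yaw))
E
```

```text
t 0.1 p [ 0.2402 -0.5766  0.2218] rack [-0.3452 -0.6564  0.2218] phi 0.395 open 0.998 grip 0.0 F [ 0.5 -0.5  0.9]
turn [-0.01  0.    3.15] shift [  8.07 -13.13  -0.56] -> [0.694 0.046 0.25 ]
turn [0. 0. 0.] shift [0.  0.  3.1] -> [0.694 0.046 0.095]invalid input at $[0]: expected keys dx, dy, dz, wx, wy, wz, fingers
```

```bash
python3 -m pendant '[{"dx":0,"dy":0,"dz":-0.7,"wx":0,"wy":0,"wz":0.8,"fingers":1},{"dx":0,"dy":0,"dz":-0.7,"wx":0,"wy":0,"wz":0.8,"fingers":1},{"dx":0,"dy":0,"dz":-0.7,"wx":0,"wy":0,"wz":0.8,"fingers":1},{"dx":0,"dy":0,"dz":0,"wx":0,"wy":0,"wz":0.75,"fingers":1},{"dx":0.55,"dy":-0.9,"dz":0,"wx":0,"wy":0,"wz":0,"fingers":1},{"dx":0.55,"dy":-0.9,"dz":0,"wx":0,"wy":0,"wz":0,"fingers":1},{"dx":0.55,"dy":-0.9,"dz":0,"wx":0,"wy":0,"wz":0,"fingers":1},{"dx":0.55,"dy":-0.9,"dz":0,"wx":0,"wy":0,"wz":0,"fingers":1},{"dx":0.55,"dy":-0.9,"dz":0,"wx":0,"wy":0,"wz":0,"fingers":1},{"dx":0.55,"dy":-0.9,"dz":0,"wx":0,"wy":0,"wz":0,"fingers":1},{"dx":0.55,"dy":-0.9,"dz":0,"wx":0,"wy":0,"wz":0,"fingers":1},{"dx":0.55,"dy":-0.9,"dz":0,"wx":0,"wy":0,"wz":0,"fingers":1}]' && python3 -m pendant '[{"dx":0.55,"dy":-0.9,"dz":0,"wx":0,"wy":0,"wz":0,"fingers":1},{"dx":0.55,"dy":-0.9,"dz":0,"wx":0,"wy":0,"wz":0,"fingers":1},{"dx":0.55,"dy":-0.9,"dz":0,"wx":0,"wy":0,"wz":0,"fingers":1},{"dx":0.55,"dy":-0.9,"dz":0,"wx":0,"wy":0,"wz":0,"fingers":1},{"dx":0.55,"dy":-0.9,"dz":0,"wx":0,"wy":0,"wz":0,"fingers":1},{"dx":0,"dy":0,"dz":0,"wx":0,"wy":0,"wz":0,"fingers":1},{"dx":0,"dy":0,"dz":0,"wx":0,"wy":0,"wz":0,"fingers":1}]'
python3 - <<'E'
from h import *
g=rk(.0585,0,.0)
plan((g+[0,0,.25],yaw),(g+[0,0,.095],yaw))
E
```

```text
clock: 1.6
eef_pos: [0.4883, -0.2336, 0.3274]
orientation: [0.999, -0.039, -0.0, 0.0]
force: [0.9, -0.1, -0.8]
opening: 0.999
grip_force: 0.0
clock: 2.48
eef_pos: [0.6421, -0.0218, 0.327]
orientation: [0.999, -0.039, -0.0, 0.0]
force: [0.1, -0.6, 0.9]
opening: 1.0
grip_force: 0.0
t 2.5 p [ 0.6421 -0.0218  0.327 ] rack [ 0.0122 -0.0719  0.327 ] phi -0.078 open 1.000 grip 0.0 F [ 0.1 -0.6  0.9]
turn [0.   0.01 0.  ] shift [ 0.93 -1.44  1.54] -> [0.694 0.046 0.25 ]
turn [0. 0. 0.] shift [0.  0.  3.1] -> [0.694 0.046 0.095]
```

```bash
python3 -m pendant '[{"dx":0.47,"dy":-0.72,"dz":0,"wx":0,"wy":0,"wz":0,"fingers":1},{"dx":0.46,"dy":-0.72,"dz":0,"wx":0,"wy":0,"wz":0,"fingers":1},{"dx":0,"dy":0,"dz":0.6,"wx":0,"wy":0,"wz":0,"fingers":1},{"dx":0,"dy":0,"dz":0.6,"wx":0,"wy":0,"wz":0,"fingers":1},{"dx":0,"dy":0,"dz":0.34,"wx":0,"wy":0,"wz":0,"fingers":1},{"dx":0,"dy":0,"dz":0,"wx":0,"wy":0,"wz":0,"fingers":1}]'
python3 - <<'E'
from h import *
s=snap('wrist','w1.png')
K=cam('wrist',s)
g=rk(.0585,0,.0)
plan((g+[0,0,.095],yaw))
for p in [g+[0,0,.134],rk(.04,.116,.084),rk(.04,-.116,.084),rk(0,.14,.058)]: print(proj(K,p).round(0))
E
```

```text
clock: 3.22
eef_pos: [0.6937, 0.0454, 0.2498]
orientation: [0.999, -0.04, -0.001, 0.0]
force: [0.3, 0.2, 0.4]
opening: 0.999
grip_force: 0.0
t 3.3 p [0.6942 0.0458 0.2512] rack [ 0.0589 -0.0005  0.2512] phi -0.079 open 0.999 grip 0.0 F [ 0.7 -0.2 -0.1]
turn [ 0.   -0.   -0.01] shift [-0.01 -0.01  3.12] -> [0.694 0.046 0.095]
[323. 231.]
[197. 238.]
[448. 237.]
[185. 269.]
```

View pics/w1.png

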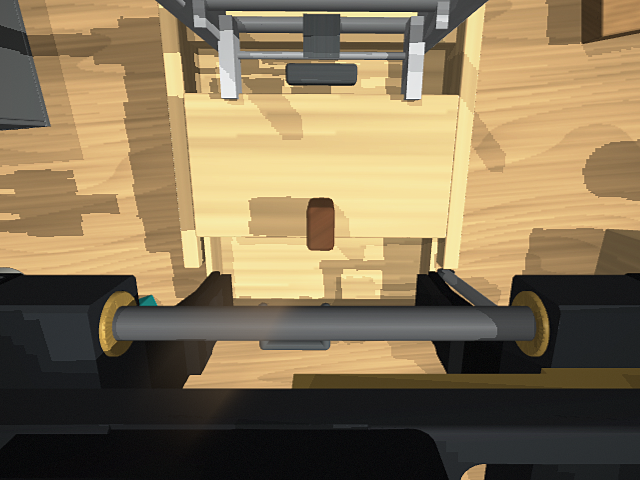

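The wrist view shows the grip's top at (320,229), against a predicted (323,231), and the shelf corners agree within 4 px. The estimate holds, so I'll descend and grip.

```bash
python3 -m pendant '[{"dx":0,"dy":-0.03,"dz":0.7,"wx":0,"wy":0,"wz":0,"fingers":1},{"dx":0,"dy":0,"dz":0.7,"wx":0,"wy":0,"wz":0,"fingers":1},{"dx":0,"dy":0,"dz":0.7,"wx":0,"wy":0,"wz":0,"fingers":1},{"dx":0,"dy":0,"dz":0.6,"wx":0,"wy":0,"wz":0,"fingers":1},{"dx":0,"dy":0,"dz":0.4,"wx":0,"wy":0,"wz":0,"fingers":1},{"dx":0,"dy":0,"dz":0,"wx":0,"wy":0,"wz":0,"fingers":-1},{"dx":0,"dy":0,"dz":0,"wx":0,"wy":0,"wz":0,"fingers":-1},{"dx":0,"dy":0,"dz":0,"wx":0,"wy":0,"wz":0,"fingers":-1},{"dx":0,"dy":0,"dz":0,"wx":0,"wy":0,"wz":0,"fingers":-1},{"dx":0,"dy":0,"dz":0,"wx":0,"wy":0,"wz":0,"fingers":-1},{"dx":0,"dy":0,"dz":0,"wx":0,"wy":0,"wz":0,"fingers":-1}]'
```

```text
clock: 4.65
eef_pos: [0.6943, 0.0482, 0.0956]
orientation: [0.999, -0.039, 0.0, 0.0]
force: [-0.6, 0.3, -0.2]
opening: 0.401
grip_force: 0.0
```

```bash
python3 -m pendant '[{"dx":0,"dy":0,"dz":0,"wx":0,"wy":0,"wz":0,"fingers":-1},{"dx":0,"dy":0,"dz":0,"wx":0,"wy":0,"wz":0,"fingers":-1},{"dx":0,"dy":0,"dz":0,"wx":0,"wy":0,"wz":0,"fingers":-1},{"dx":0,"dy":0,"dz":0,"wx":0,"wy":0,"wz":0,"fingers":-1},{"dx":0,"dy":0,"dz":0,"wx":0,"wy":0,"wz":0,"fingers":-1},{"dx":0,"dy":0,"dz":-0.1,"wx":0,"wy":0,"wz":0,"fingers":-1},{"dx":0,"dy":0,"dz":-0.1,"wx":0,"wy":0,"wz":0,"fingers":-1},{"dx":0,"dy":0,"dz":0,"wx":0,"wy":0,"wz":0,"fingers":-1}]'
```

```text
clock: 5.65
eef_pos: [0.6943, 0.0481, 0.1058]
orientation: [0.999, -0.039, -0.0, 0.0]
force: [2.7, -0.7, -5.9]
opening: 0.254
grip_force: 30.0
```

```bash
python3 -m pendant '[{"dx":0,"dy":0,"dz":-0.25,"wx":0,"wy":0,"wz":0,"fingers":-1},{"dx":0,"dy":0,"dz":-0.25,"wx":0,"wy":0,"wz":0,"fingers":-1},{"dx":0,"dy":0,"dz":-0.25,"wx":0,"wy":0,"wz":0,"fingers":-1},{"dx":0,"dy":0,"dz":-0.25,"wx":0,"wy":0,"wz":0,"fingers":-1},{"dx":0,"dy":0,"dz":-0.25,"wx":0,"wy":0,"wz":0,"fingers":-1},{"dx":0,"dy":0,"dz":-0.25,"wx":0,"wy":0,"wz":0,"fingers":-1},{"dx":0,"dy":0,"dz":-0.25,"wx":0,"wy":0,"wz":0,"fingers":-1},{"dx":0,"dy":0,"dz":-0.25,"wx":0,"wy":0,"wz":0,"fingers":-1},{"dx":0,"dy":0,"dz":-0.25,"wx":0,"wy":0,"wz":0,"fingers":-1},{"dx":0,"dy":0,"dz":-0.25,"wx":0,"wy":0,"wz":0,"fingers":-1},{"dx":0,"dy":0,"dz":-0.2,"wx":0,"wy":0,"wz":0,"fingers":-1},{"dx":0,"dy":0,"dz":0,"wx":0,"wy":0,"wz":0,"fingers":-1}]'
python3 - <<'E'
from h import *
snap('side','s1.png',(140,80,360,300),3)
E
```

```text
clock: 7.15
eef_pos: [0.6942, 0.0481, 0.2415]
orientation: [0.999, -0.039, 0.0, 0.0]
force: [0.8, -2.4, -5.2]
opening: 0.255
grip_force: 30.0
```

```bash
python3 -c "
import cv2;a=cv2.imread('pics/s1.png');cv2.imwrite('pics/s1b.png',cv2.resize(a,(600,600)))"
```

```text
(no output)
```

View pics/s1b.png

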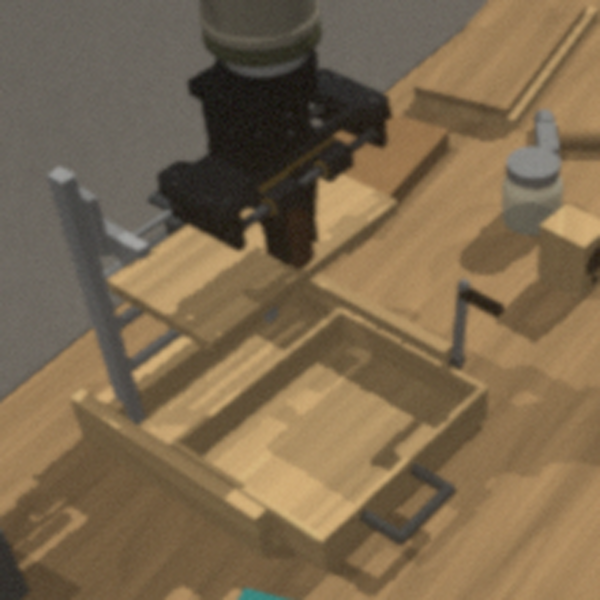

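The side view shows the shelf raised near the post tops, firmly gripped. I'll lower it until its weight comes off the gripper.

```bash
python3 -m pendant '[{"dx":0,"dy":0,"dz":0,"wx":0,"wy":0,"wz":0,"fingers":-1},{"dx":0,"dy":0,"dz":0.15,"wx":0,"wy":0,"wz":0,"fingers":-1},{"dx":0,"dy":0,"dz":0.15,"wx":0,"wy":0,"wz":0,"fingers":-1},{"dx":0,"dy":0,"dz":0.15,"wx":0,"wy":0,"wz":0,"fingers":-1},{"dx":0,"dy":0,"dz":0.15,"wx":0,"wy":0,"wz":0,"fingers":-1},{"dx":0,"dy":0,"dz":0.05,"wx":0,"wy":0,"wz":0,"fingers":-1},{"dx":0,"dy":0,"dz":0,"wx":0,"wy":0,"wz":0,"fingers":-1}]'; python3 -m pendant '[{"dx":0,"dy":0,"dz":0.03,"wx":0,"wy":0,"wz":0,"fingers":-1},{"dx":0,"dy":0,"dz":0.03,"wx":0,"wy":0,"wz":0,"fingers":-1},{"dx":0,"dy":0,"dz":0,"wx":0,"wy":0,"wz":0,"fingers":-1}]'
```

```text
clock: 8.07
eef_pos: [0.6942, 0.0481, 0.2078]
orientation: [0.999, -0.039, -0.0, 0.0]
force: [-0.2, -3.7, -6.0]
opening: 0.251
grip_force: 30.0
clock: 8.45
eef_pos: [0.6943, 0.0481, 0.2056]
orientation: [0.999, -0.039, 0.0, 0.0]
force: [-1.9, -5.1, -2.9]
opening: 0.249
grip_force: 30.0
```

```bash
python3 -m pendant '[{"dx":0,"dy":0,"dz":0.03,"wx":0,"wy":0,"wz":0,"fingers":-1},{"dx":0,"dy":0,"dz":0,"wx":0,"wy":0,"wz":0,"fingers":-1}]'
```

```text
clock: 8.7
eef_pos: [0.6943, 0.0481, 0.2054]
orientation: [0.999, -0.039, 0.001, 0.0]
force: [-5.8, -5.8, 4.9]
opening: 0.247
grip_force: 30.0
```

```bash
sed -i 's/RF=np.array(\[.6355,.0509,0\])/RF=np.array([.6355,.052,0])/' h.py; python3 -m pendant '[{"dx":0,"dy":0,"dz":0,"wx":0,"wy":0,"wz":0,"fingers":0.2},{"dx":0,"dy":0,"dz":0,"wx":0,"wy":0,"wz":0,"fingers":0.2},{"dx":0,"dy":0,"dz":0,"wx":0,"wy":0,"wz":0,"fingers":0.2},{"dx":0,"dy":0,"dz":0,"wx":0,"wy":0,"wz":0,"fingers":0.2},{"dx":0,"dy":0,"dz":-0.6,"wx":0,"wy":0,"wz":0,"fingers":0.2},{"dx":0,"dy":0,"dz":-0.8,"wx":0,"wy":0,"wz":0,"fingers":0.2},{"dx":0,"dy":0,"dz":-0.8,"wx":0,"wy":0,"wz":0,"fingers":0.2},{"dx":0,"dy":0,"dz":0,"wx":0,"wy":0,"wz":0,"fingers":-0.31}]'
python3 - <<'E'
from h import *
b=rk(-.1,.03,0)
p=robot.get_state();print(p['q'].round(2))
plan((b+[0,0,.318],yaw),(b+[0,0,.318],yaw+np.pi/2),(b+[0,0,.09],yaw+np.pi/2),(b+[0,0,.018],yaw+np.pi/2))
snap('side','s2.png',(140,80,340,280),3)
E
```

```text
clock: 9.7
eef_pos: [0.6954, 0.0488, 0.3175]
orientation: [0.999, -0.039, 0.003, -0.001]
force: [0.5, -0.7, 0.2]
opening: 0.55
grip_force: 0.0
[ 0.14  0.51 -0.46  1.05  0.22  1.62 -1.9 ]
t 9.7 p [0.6954 0.0488 0.3175] rack [0.06   0.0015 0.3175] phi -0.078 open 0.550 grip 0.0 F [ 0.5 -0.7  0.2]
turn [-0.01 -0.04  0.  ] shift [-3.2  -0.57 -0.01] -> [0.538 0.09  0.318]
turn [  0.     0.   -10.47] shift [0. 0. 0.] -> [0.538 0.09  0.318]
turn [0. 0. 0.] shift [0.   0.   4.56] -> [0.538 0.09  0.09 ]
turn [0. 0. 0.] shift [0.   0.   1.44] -> [0.538 0.09  0.018]
```

View pics/s2.png

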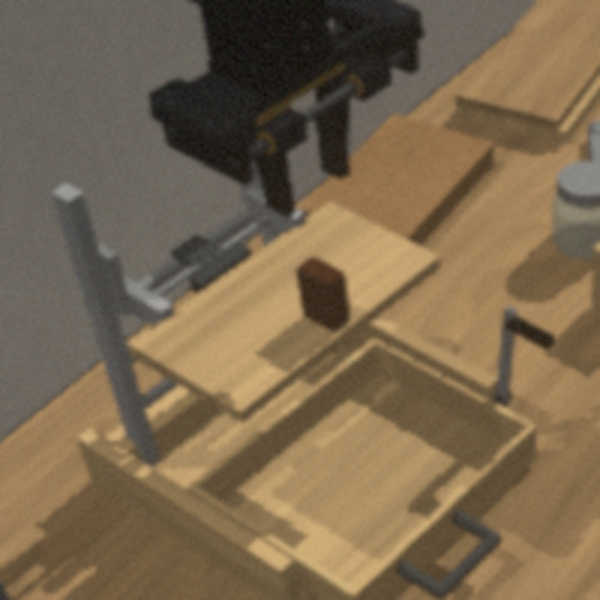

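The shelf hangs on the top rung with nothing touching it. Next is the tray bar.

```bash
python3 -m pendant '[{"dx":-0.64,"dy":-0.11,"dz":0,"wx":0,"wy":0,"wz":0,"fingers":-0.31},{"dx":-0.64,"dy":-0.11,"dz":0,"wx":0,"wy":0,"wz":0,"fingers":-0.31},{"dx":-0.64,"dy":-0.11,"dz":0,"wx":0,"wy":0,"wz":0,"fingers":-0.31},{"dx":-0.64,"dy":-0.11,"dz":0,"wx":0,"wy":0,"wz":0,"fingers":-0.31},{"dx":-0.64,"dy":-0.13,"dz":0,"wx":0,"wy":0,"wz":0,"fingers":-0.31},{"dx":0,"dy":0,"dz":0,"wx":0,"wy":0,"wz":-1,"fingers":-0.31},{"dx":0,"dy":0,"dz":0,"wx":0,"wy":0,"wz":-1,"fingers":-0.31},{"dx":0,"dy":0,"dz":0,"wx":0,"wy":0,"wz":-1,"fingers":-0.31},{"dx":0,"dy":0,"dz":0,"wx":0,"wy":0,"wz":-1,"fingers":-0.31},{"dx":0,"dy":0,"dz":0,"wx":0,"wy":0,"wz":-1,"fingers":-0.31},{"dx":0,"dy":0,"dz":0,"wx":0,"wy":0,"wz":-1,"fingers":-0.31},{"dx":0,"dy":0,"dz":0,"wx":0,"wy":0,"wz":-1,"fingers":-0.31}]'
python3 -m pendant '[{"dx":0,"dy":0,"dz":0.5,"wx":0,"wy":0,"wz":-1,"fingers":-0.31},{"dx":0,"dy":0,"dz":0.7,"wx":0,"wy":0,"wz":-1,"fingers":-0.31},{"dx":0,"dy":0,"dz":0.7,"wx":0,"wy":0,"wz":-1,"fingers":-0.31},{"dx":0,"dy":0,"dz":0.7,"wx":0,"wy":0,"wz":-0.47,"fingers":-0.31},{"dx":0,"dy":0,"dz":0.7,"wx":0,"wy":0,"wz":0,"fingers":-0.31},{"dx":0,"dy":0,"dz":0.7,"wx":0,"wy":0,"wz":0,"fingers":-0.31},{"dx":0,"dy":0,"dz":0,"wx":0,"wy":0,"wz":0,"fingers":-0.31}]'
python3 - <<'E'
from h import *
b=rk(-.1,.03,0)
s=snap('wrist','w2.png');K=cam('wrist',s)
plan((b+[0,0,.09],yaw+np.pi/2),(b+[0,0,.018],yaw+np.pi/2))
print(proj(K,b+[0,0,.04]),proj(K,rk(-.1,.065,.04)),proj(K,rk(-.058,.119,.051)))
E
```

```text
clock: 11.25
eef_pos: [0.5365, 0.0889, 0.3122]
orientation: [0.883, 0.469, -0.001, -0.0]
force: [1.4, -0.7, 0.8]
opening: 0.343
grip_force: 0.0
clock: 12.12
eef_pos: [0.5345, 0.0885, 0.1105]
orientation: [0.734, 0.679, -0.002, -0.002]
force: [0.3, 0.2, 0.5]
opening: 0.339
grip_force: 0.0
t 12.2 p [0.5359 0.0889 0.1126] rack [-0.1022  0.029   0.1126] phi 1.493 open 0.344 grip 0.0 F [-0.1  0.3  1.4]
turn [-0.02  0.    0.  ] shift [0.02 0.04 0.45] -> [0.538 0.09  0.09 ]
turn [0. 0. 0.] shift [0.   0.   1.44] -> [0.538 0.09  0.018]
[330.85960254 247.82515069] [331.16831327 194.92125949] [406.1758652  102.95648573]
```

View pics/w2.png

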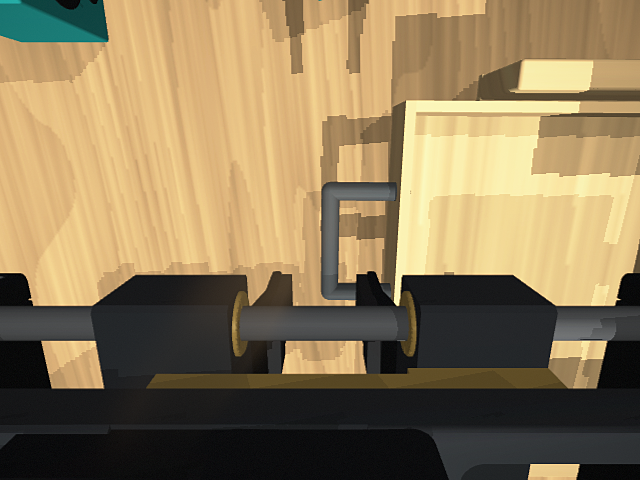

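The bar spans (330,184–298), within 1 px of prediction across it, and the tray corner at (405,101) fits too. I'll descend and grip the bar.

```bash
python3 -m pendant '[{"dx":0.08,"dy":0.04,"dz":0.5,"wx":0,"wy":0,"wz":0,"fingers":-0.31},{"dx":0,"dy":0,"dz":0.5,"wx":0,"wy":0,"wz":0,"fingers":-0.31},{"dx":0,"dy":0,"dz":0.5,"wx":0,"wy":0,"wz":0,"fingers":-0.31},{"dx":0,"dy":0,"dz":0.35,"wx":0,"wy":0,"wz":0,"fingers":-0.31},{"dx":0,"dy":0,"dz":0,"wx":0,"wy":0,"wz":0,"fingers":-0.31},{"dx":0,"dy":0,"dz":0,"wx":0,"wy":0,"wz":0,"fingers":-1},{"dx":0,"dy":0,"dz":0,"wx":0,"wy":0,"wz":0,"fingers":-1},{"dx":0,"dy":0,"dz":0,"wx":0,"wy":0,"wz":0,"fingers":-1},{"dx":0,"dy":0,"dz":0,"wx":0,"wy":0,"wz":0,"fingers":-1},{"dx":0,"dy":0,"dz":0,"wx":0,"wy":0,"wz":0,"fingers":-1},{"dx":0,"dy":0,"dz":0,"wx":0,"wy":0,"wz":0,"fingers":-1}]'
python3 - <<'E'
from h import *
plan((rk(-.194,.033,.018),yaw+np.pi/2))
E
```

```text
clock: 13.55
eef_pos: [0.5398, 0.093, 0.0215]
orientation: [0.734, 0.679, 0.0, 0.0]
force: [0.5, 0.7, 4.8]
opening: 0.135
grip_force: 3.0
t 13.6 p [0.5398 0.093  0.0215] rack [-0.0987  0.0334  0.0215] phi 1.493 open 0.135 grip 3.0 F [0.5 0.7 4.8]
turn [ 0.01 -0.    0.  ] shift [-0.01 -1.91  0.07] -> [0.445 0.1   0.018]
```

```bash
python3 -m pendant '[{"dx":0,"dy":-0.1,"dz":0,"wx":0,"wy":0,"wz":0,"fingers":-1},{"dx":0,"dy":-0.25,"dz":0,"wx":0,"wy":0,"wz":0,"fingers":-1},{"dx":0,"dy":-0.25,"dz":0,"wx":0,"wy":0,"wz":0,"fingers":-1},{"dx":0,"dy":-0.25,"dz":0,"wx":0,"wy":0,"wz":0,"fingers":-1},{"dx":0,"dy":-0.25,"dz":0,"wx":0,"wy":0,"wz":0,"fingers":-1},{"dx":0,"dy":-0.25,"dz":0,"wx":0,"wy":0,"wz":0,"fingers":-1},{"dx":0,"dy":-0.25,"dz":0,"wx":0,"wy":0,"wz":0,"fingers":-1},{"dx":0,"dy":-0.2,"dz":0,"wx":0,"wy":0,"wz":0,"fingers":-1},{"dx":0,"dy":-0.1,"dz":0,"wx":0,"wy":0,"wz":0,"fingers":-1},{"dx":0,"dy":0,"dz":0,"wx":0,"wy":0,"wz":0,"fingers":-1}]'
python3 - <<'E'
from h import *
plan()
print(robot.get_state()['q'].round(2))
E
```

```text
clock: 14.8
eef_pos: [0.444, 0.101, 0.0214]
orientation: [0.734, 0.679, 0.0, 0.0]
force: [-0.8, 3.0, 8.4]
opening: 0.124
grip_force: 30.0
t 14.8 p [0.444  0.101  0.0214] rack [-0.1947  0.0339  0.0214] phi 1.494 open 0.124 grip 30.0 F [-0.8  3.   8.4]
[ 0.3   0.26 -0.67  2.07  0.21  0.87 -0.57]
```

```bash
python3 -m pendant '[{"dx":0,"dy":0,"dz":0,"wx":0,"wy":0,"wz":0,"fingers":-0.31},{"dx":0,"dy":0,"dz":0,"wx":0,"wy":0,"wz":0,"fingers":-0.31},{"dx":0,"dy":0,"dz":0,"wx":0,"wy":0,"wz":0,"fingers":-0.31},{"dx":0,"dy":0,"dz":-0.5,"wx":0,"wy":0,"wz":0,"fingers":-0.31},{"dx":0,"dy":0,"dz":-0.8,"wx":0,"wy":0,"wz":0,"fingers":1},{"dx":0,"dy":0,"dz":-0.8,"wx":0,"wy":0,"wz":0,"fingers":1},{"dx":0,"dy":0,"dz":-0.8,"wx":0,"wy":0,"wz":0,"fingers":1},{"dx":0,"dy":0,"dz":-0.8,"wx":0,"wy":0,"wz":-0.6,"fingers":1},{"dx":0,"dy":0,"dz":-0.4,"wx":0,"wy":0,"wz":-0.9,"fingers":1},{"dx":0,"dy":0,"dz":0,"wx":0,"wy":0,"wz":-0.9,"fingers":1},{"dx":0,"dy":0,"dz":0,"wx":0,"wy":0,"wz":-0.9,"fingers":1},{"dx":0,"dy":0,"dz":0,"wx":0,"wy":0,"wz":-0.9,"fingers":1}]'
python3 - <<'E'
from h import *
plan((np.array([.4692,.3455,.225]),2.828))
E
```

```text
clock: 16.3
eef_pos: [0.4443, 0.1002, 0.2258]
orientation: [0.486, 0.874, -0.0, -0.0]
force: [0.1, 0.4, -0.8]
opening: 0.993
grip_force: 0.0
t 16.3 p [0.4443 0.1002 0.2258] rack [-0.1944  0.0331  0.2258] phi 2.127 open 0.993 grip 0.0 F [ 0.1  0.4 -0.8]
turn [-0.   -0.   -4.67] shift [1.04 4.82 0.02] -> [0.469 0.346 0.225]
```

```bash
python3 -m pendant '[{"dx":0,"dy":0,"dz":0,"wx":0,"wy":0,"wz":-0.93,"fingers":1},{"dx":0,"dy":0,"dz":0,"wx":0,"wy":0,"wz":-0.93,"fingers":1},{"dx":0,"dy":0,"dz":0,"wx":0,"wy":0,"wz":-0.93,"fingers":1},{"dx":0,"dy":0,"dz":0,"wx":0,"wy":0,"wz":-0.93,"fingers":1},{"dx":0,"dy":0,"dz":0,"wx":0,"wy":0,"wz":-0.95,"fingers":1},{"dx":0.17,"dy":0.8,"dz":0,"wx":0,"wy":0,"wz":0,"fingers":1},{"dx":0.17,"dy":0.8,"dz":0,"wx":0,"wy":0,"wz":0,"fingers":1},{"dx":0.17,"dy":0.8,"dz":0,"wx":0,"wy":0,"wz":0,"fingers":1},{"dx":0.17,"dy":0.8,"dz":0,"wx":0,"wy":0,"wz":0,"fingers":1},{"dx":0.17,"dy":0.8,"dz":0,"wx":0,"wy":0,"wz":0,"fingers":1},{"dx":0.19,"dy":0.82,"dz":0,"wx":0,"wy":0,"wz":0,"fingers":1},{"dx":0,"dy":0,"dz":0,"wx":0,"wy":0,"wz":0,"fingers":1}]'
python3 - <<'E'
from h import *
s=snap('wrist','w3.png');K=cam('wrist',s)
plan((np.array([.4692,.3455,.225]),2.828))
c=np.array([.4692,.3455,.075])
for a in(-1,1):
  for b in(-1,1):
    u=np.array([np.cos(-.314),np.sin(-.314),0]);v=np.array([-u[1],u[0],0]);print(proj(K,c+.03*a*u+.025*b*v).round(0))
E
```

```text
clock: 17.8
eef_pos: [0.469, 0.3486, 0.2252]
orientation: [0.156, 0.988, 0.001, -0.001]
force: [-0.3, 0.0, -0.4]
opening: 1.001
grip_force: 0.0
t 17.9 p [0.4698 0.3466 0.2253] rack [-0.1882  0.2808  0.2253] phi 2.826 open 1.000 grip 0.0 F [ 0.1  0.2 -0.4]
turn [-0.   -0.01 -0.01] shift [ 0.   -0.02  0.01] -> [0.469 0.346 0.225]
[291. 191.]
[350. 191.]
[292. 258.]
[348. 258.]
```

View pics/w3.png

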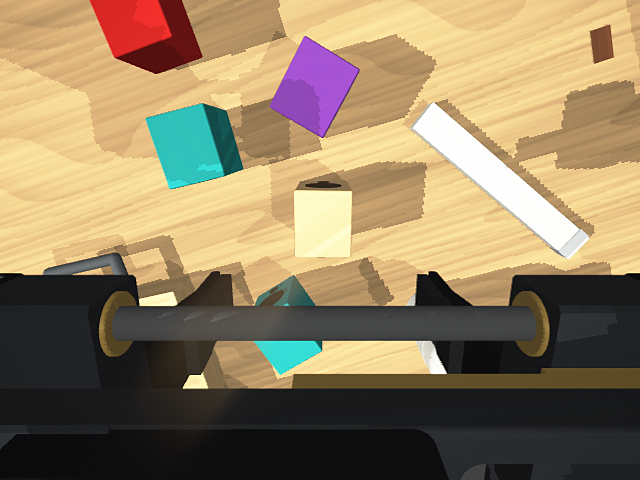

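The box's top spans (295–352, 191–258), within 4 px of prediction. I'll descend and grasp.

```bash
python3 -m pendant '[{"dx":0,"dy":0,"dz":0.8,"wx":0,"wy":0,"wz":0,"fingers":1},{"dx":0,"dy":0,"dz":0.8,"wx":0,"wy":0,"wz":0,"fingers":1},{"dx":0,"dy":0,"dz":0.8,"wx":0,"wy":0,"wz":0,"fingers":1},{"dx":0,"dy":0,"dz":0.7,"wx":0,"wy":0,"wz":0,"fingers":1},{"dx":0,"dy":0,"dz":0.5,"wx":0,"wy":0,"wz":0,"fingers":1},{"dx":0,"dy":0,"dz":0,"wx":0,"wy":0,"wz":0,"fingers":-1},{"dx":0,"dy":0,"dz":0,"wx":0,"wy":0,"wz":0,"fingers":-1},{"dx":0,"dy":0,"dz":0,"wx":0,"wy":0,"wz":0,"fingers":-1},{"dx":0,"dy":0,"dz":0,"wx":0,"wy":0,"wz":0,"fingers":-1},{"dx":0,"dy":0,"dz":0,"wx":0,"wy":0,"wz":0,"fingers":-1},{"dx":0,"dy":0,"dz":0,"wx":0,"wy":0,"wz":0,"fingers":-1},{"dx":0,"dy":0,"dz":0,"wx":0,"wy":0,"wz":0,"fingers":-1}]'
```

```text
clock: 19.35
eef_pos: [0.471, 0.3458, 0.0467]
orientation: [0.158, 0.987, 0.0, 0.0]
force: [0.8, -0.1, 5.9]
opening: 0.572
grip_force: 30.0
```

```bash
python3 -m pendant '[{"dx":0,"dy":0,"dz":-0.3,"wx":0,"wy":0,"wz":0,"fingers":-1},{"dx":0,"dy":0,"dz":-0.7,"wx":0,"wy":0,"wz":0,"fingers":-1},{"dx":0,"dy":0,"dz":-0.7,"wx":0,"wy":0,"wz":0,"fingers":-1},{"dx":0,"dy":0,"dz":-0.7,"wx":0,"wy":0,"wz":0,"fingers":-1},{"dx":0,"dy":0,"dz":-0.6,"wx":0,"wy":0,"wz":0,"fingers":-1},{"dx":0,"dy":0,"dz":-0.6,"wx":0,"wy":0,"wz":0.8,"fingers":-1},{"dx":0,"dy":0,"dz":-0.2,"wx":0,"wy":0,"wz":0.8,"fingers":-1},{"dx":0,"dy":0,"dz":0,"wx":0,"wy":0,"wz":0.8,"fingers":-1},{"dx":0,"dy":0,"dz":0,"wx":0,"wy":0,"wz":0.8,"fingers":-1},{"dx":0,"dy":0,"dz":0,"wx":0,"wy":0,"wz":0.8,"fingers":-1},{"dx":0,"dy":0,"dz":0,"wx":0,"wy":0,"wz":0.8,"fingers":-1},{"dx":0,"dy":0,"dz":0,"wx":0,"wy":0,"wz":0.8,"fingers":-1}]'
python3 - <<'E'
from h import *
plan((rk(-.095,.05,.235),yaw+np.pi/2),(rk(-.095,.05,.06),yaw+np.pi/2))
E
```

```text
clock: 20.85
eef_pos: [0.4702, 0.3454, 0.2365]
orientation: [0.549, 0.836, -0.0, -0.0]
force: [0.6, 0.2, -2.3]
opening: 0.573
grip_force: 30.0
t 20.9 p [0.4702 0.3454 0.2365] rack [-0.1877  0.2796  0.2365] phi 1.980 open 0.573 grip 30.0 F [ 0.6  0.2 -2.3]
turn [-0.    0.    3.25] shift [-4.59  1.85  0.03] -> [0.545 0.109 0.235]
turn [0. 0. 0.] shift [0.  0.  3.5] -> [0.545 0.109 0.06 ]
```

```bash
python3 -m pendant '[{"dx":0,"dy":0,"dz":0,"wx":0,"wy":0,"wz":0.8,"fingers":-1},{"dx":0,"dy":0,"dz":0,"wx":0,"wy":0,"wz":0.8,"fingers":-1},{"dx":0,"dy":0,"dz":0,"wx":0,"wy":0,"wz":0.8,"fingers":-1},{"dx":0,"dy":0,"dz":0,"wx":0,"wy":0,"wz":0.85,"fingers":-1},{"dx":-0.7,"dy":0.26,"dz":0,"wx":0,"wy":0,"wz":0,"fingers":-1},{"dx":-0.7,"dy":0.26,"dz":0,"wx":0,"wy":0,"wz":0,"fingers":-1},{"dx":-0.7,"dy":0.26,"dz":0,"wx":0,"wy":0,"wz":0,"fingers":-1},{"dx":-0.7,"dy":0.26,"dz":0,"wx":0,"wy":0,"wz":0,"fingers":-1},{"dx":-0.7,"dy":0.26,"dz":0,"wx":0,"wy":0,"wz":0,"fingers":-1},{"dx":-0.7,"dy":0.26,"dz":0,"wx":0,"wy":0,"wz":0,"fingers":-1},{"dx":-0.39,"dy":0.29,"dz":0,"wx":0,"wy":0,"wz":0,"fingers":-1},{"dx":0,"dy":0,"dz":0,"wx":0,"wy":0,"wz":0,"fingers":-1}]'
python3 - <<'E'
from h import *
plan((rk(-.095,.05,.062),yaw+np.pi/2))
s=snap('side','s3.png',(130,80,380,330),2.4)
E
```

```text
clock: 22.35
eef_pos: [0.5461, 0.1077, 0.2363]
orientation: [0.734, 0.679, -0.0, 0.0]
force: [-0.8, 1.1, -0.4]
opening: 0.571
grip_force: 30.0
t 22.4 p [0.5461 0.1077 0.2363] rack [-0.0935  0.0485  0.2363] phi 1.493 open 0.571 grip 30.0 F [-0.8  1.1 -0.4]
turn [-0.  0. -0.] shift [ 0.03 -0.03  3.49] -> [0.545 0.109 0.062]
```

View pics/s3.png

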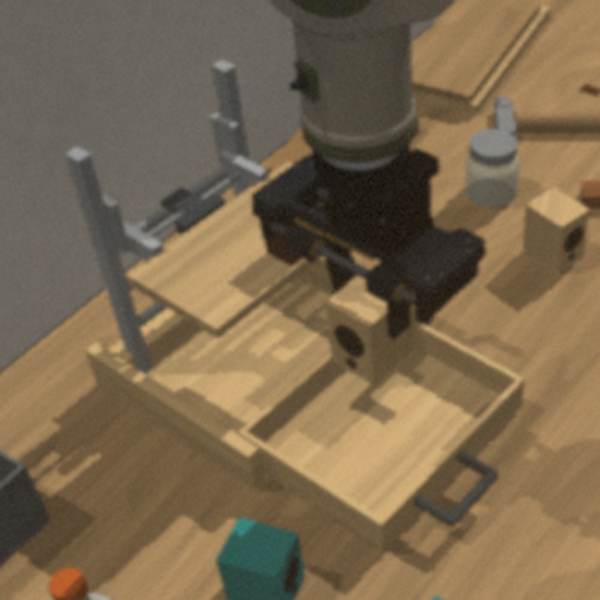

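The box is held upright over the open tray, clear of the shelf. I'll lower and release it.

```bash
python3 -m pendant '[{"dx":0.03,"dy":-0.03,"dz":0.7,"wx":0,"wy":0,"wz":0,"fingers":-1},{"dx":0,"dy":0,"dz":0.7,"wx":0,"wy":0,"wz":0,"fingers":-1},{"dx":0,"dy":0,"dz":0.7,"wx":0,"wy":0,"wz":0,"fingers":-1},{"dx":0,"dy":0,"dz":0.7,"wx":0,"wy":0,"wz":0,"fingers":-1},{"dx":0,"dy":0,"dz":0.4,"wx":0,"wy":0,"wz":0,"fingers":-1},{"dx":0,"dy":0,"dz":0.2,"wx":0,"wy":0,"wz":0,"fingers":-1},{"dx":0,"dy":0,"dz":0.08,"wx":0,"wy":0,"wz":0,"fingers":-1},{"dx":0,"dy":0,"dz":0,"wx":0,"wy":0,"wz":0,"fingers":-1}]'
```

```text
clock: 23.4
eef_pos: [0.5446, 0.1117, 0.0627]
orientation: [0.733, 0.68, 0.0, 0.0]
force: [-0.1, -0.5, -0.8]
opening: 0.575
grip_force: 30.0
```

```bash
python3 -m pendant '[{"dx":0,"dy":0,"dz":0.05,"wx":0,"wy":0,"wz":0,"fingers":-1},{"dx":0,"dy":0,"dz":0,"wx":0,"wy":0,"wz":0,"fingers":-1}]'
```

```text
clock: 23.65
eef_pos: [0.5444, 0.1112, 0.0598]
orientation: [0.733, 0.68, 0.0, 0.0]
force: [0.9, 1.1, -1.3]
opening: 0.573
grip_force: 30.0
```

```bash
python3 -m pendant '[{"dx":0,"dy":0,"dz":0.02,"wx":0,"wy":0,"wz":0,"fingers":-1},{"dx":0,"dy":0,"dz":0,"wx":0,"wy":0,"wz":0,"fingers":0.45},{"dx":0,"dy":0,"dz":0,"wx":0,"wy":0,"wz":0,"fingers":0.45},{"dx":0,"dy":0,"dz":0,"wx":0,"wy":0,"wz":0,"fingers":0.45},{"dx":0,"dy":0,"dz":-0.3,"wx":0,"wy":0,"wz":0,"fingers":0.45},{"dx":0,"dy":0,"dz":-0.7,"wx":0,"wy":0,"wz":0,"fingers":0.45},{"dx":0,"dy":0,"dz":-0.8,"wx":0,"wy":0,"wz":0,"fingers":0.45},{"dx":0,"dy":0,"dz":-0.8,"wx":0,"wy":0,"wz":0,"fingers":1},{"dx":0,"dy":0,"dz":-0.8,"wx":0,"wy":0,"wz":0,"fingers":1},{"dx":0,"dy":0,"dz":0,"wx":0,"wy":0,"wz":0,"fingers":1}]'
python3 - <<'E'
from h import *
plan((np.array([.6054,-.2969,.23]),-.132))
s=snap('top','t2.png',(180,140,500,300),2.5)
E
```

```text
clock: 24.9
eef_pos: [0.5458, 0.112, 0.2329]
orientation: [0.733, 0.68, 0.003, 0.002]
force: [0.5, 0.4, -0.5]
opening: 0.953
grip_force: 0.0
t 24.9 p [0.5458 0.112  0.2329] rack [-0.0941  0.0528  0.2329] phi 1.496 open 0.953 grip 0.0 F [ 0.5  0.4 -0.5]
turn [ 0.03 -0.04 10.85] shift [2.26 7.95 0.06] -> [ 0.605 -0.297  0.23 ]
```

View pics/t2.png

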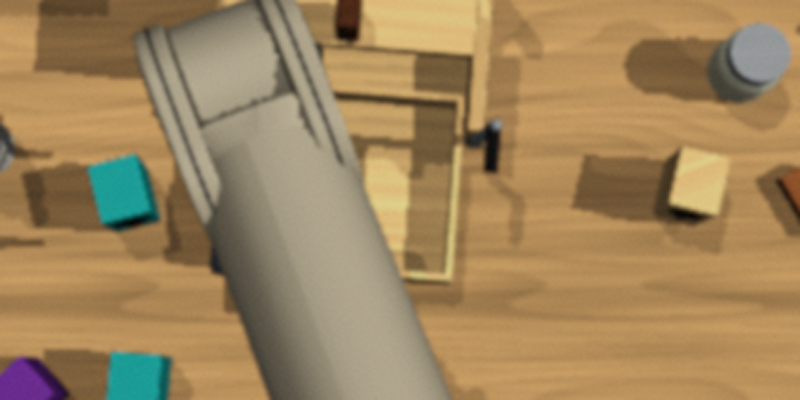

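The second box, now with its top at about (460,213), has been knocked aside, so I'll measure it again.

Run:
```python
from h import *
T=cam('top')
q=np.array([ray(T,(180+x/2.5-.3,140+y/2.5-.3),.075) for x,y in[(683,147),(728,154),(716,217),(670,209)]])
print(q.mean(0),[np.linalg.norm(q[i]-q[(i+1)%4]).round(4) for i in range(4)],[np.arctan2(*(q[i]-q[j])[[1,0]]).round(3) for i,j in((0,3),(1,2),(0,1),(3,2))])
plan((np.r_[q.mean(0)[:2],.235],-.19))
```

```text
[ 0.56850991 -0.29982115  0.075     ] [np.float64(0.0452), np.float64(0.0648), np.float64(0.0461), np.float64(0.0641)] [np.float64(-0.236), np.float64(-0.221), np.float64(1.409), np.float64(1.391)]
t 24.9 p [0.5449 0.1116 0.2306] rack [-0.0949  0.0524  0.2306] phi 1.496 open 0.973 grip 0.0 F [-0.5 -0.7 -0.5]
turn [ 1.000e-02 -2.000e-02  1.124e+01] shift [ 2.02  7.99 -0.09] -> [ 0.569 -0.3    0.235]
```

```bash
python3 -m pendant '[{"dx":0,"dy":0,"dz":0,"wx":0,"wy":0,"wz":0.94,"fingers":1},{"dx":0,"dy":0,"dz":0,"wx":0,"wy":0,"wz":0.94,"fingers":1},{"dx":0,"dy":0,"dz":0,"wx":0,"wy":0,"wz":0.94,"fingers":1},{"dx":0,"dy":0,"dz":0,"wx":0,"wy":0,"wz":0.94,"fingers":1},{"dx":0,"dy":0,"dz":0,"wx":0,"wy":0,"wz":0.94,"fingers":1},{"dx":0,"dy":0,"dz":0,"wx":0,"wy":0,"wz":0.94,"fingers":1},{"dx":0,"dy":0,"dz":0,"wx":0,"wy":0,"wz":0.94,"fingers":1},{"dx":0,"dy":0,"dz":0,"wx":0,"wy":0,"wz":0.94,"fingers":1},{"dx":0,"dy":0,"dz":0,"wx":0,"wy":0,"wz":0.94,"fingers":1},{"dx":0,"dy":0,"dz":0,"wx":0,"wy":0,"wz":0.94,"fingers":1},{"dx":0,"dy":0,"dz":0,"wx":0,"wy":0,"wz":0.94,"fingers":1},{"dx":0,"dy":0,"dz":0,"wx":0,"wy":0,"wz":0.94,"fingers":1}]'; python3 -m pendant '[{"dx":0.23,"dy":0.8,"dz":0,"wx":0,"wy":0,"wz":0,"fingers":1},{"dx":0.23,"dy":0.8,"dz":0,"wx":0,"wy":0,"wz":0,"fingers":1},{"dx":0.23,"dy":0.8,"dz":0,"wx":0,"wy":0,"wz":0,"fingers":1},{"dx":0.23,"dy":0.8,"dz":0,"wx":0,"wy":0,"wz":0,"fingers":1},{"dx":0.23,"dy":0.8,"dz":0,"wx":0,"wy":0,"wz":0,"fingers":1},{"dx":0.23,"dy":0.8,"dz":0,"wx":0,"wy":0,"wz":0,"fingers":1},{"dx":0.23,"dy":0.8,"dz":0,"wx":0,"wy":0,"wz":0,"fingers":1},{"dx":0.23,"dy":0.8,"dz":0,"wx":0,"wy":0,"wz":0,"fingers":1},{"dx":0.23,"dy":0.8,"dz":0,"wx":0,"wy":0,"wz":0,"fingers":1},{"dx":0.04,"dy":0.7,"dz":0,"wx":0,"wy":0,"wz":0,"fingers":1},{"dx":0,"dy":0,"dz":0,"wx":0,"wy":0,"wz":0,"fingers":1},{"dx":0,"dy":0,"dz":0,"wx":0,"wy":0,"wz":0,"fingers":1}]'
python3 - <<'E'
from h import *
s=snap('wrist','w4.png');K=cam('wrist',s)
plan((np.array([.5685,-.2998,.046]),-.2))
c=np.array([.5685,-.2998,.075]);u=np.array([np.cos(-.2),np.sin(-.2),0]);v=np.array([-u[1],u[0],0])
for a,b in((1,1),(1,-1),(-1,-1),(-1,1)): print(proj(K,c+.03*a*u+.025*b*v).round(0))
E
```

```text
clock: 26.45
eef_pos: [0.5436, 0.1112, 0.2275]
orientation: [0.995, -0.1, -0.001, 0.0]
force: [0.3, -0.2, -0.3]
opening: 1.001
grip_force: 0.0
clock: 27.95
eef_pos: [0.5706, -0.2957, 0.2278]
orientation: [0.995, -0.098, -0.001, -0.001]
force: [-0.6, 1.0, 0.7]
opening: 1.0
grip_force: 0.0
t 28.0 p [ 0.5709 -0.2952  0.228 ] rack [-0.0373 -0.3512  0.228 ] phi -0.195 open 1.000 grip 0.0 F [-0.3  0.6 -0.2]
turn [-0.01  0.01  0.04] shift [-0.03  0.1   3.64] -> [ 0.568 -0.3    0.046]
[300. 188.]
[359. 189.]
[357. 255.]
[301. 255.]
```

View pics/w4.png

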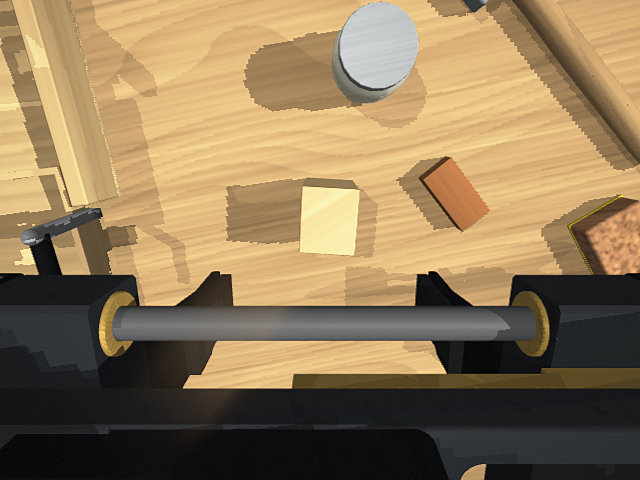

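The box's top centre is (329,221), as predicted, turned about 0.05 rad clockwise. The offcut at (455,193) is clear of the fingers.

```bash
python3 -m pendant '[{"dx":-0.03,"dy":0.1,"dz":0.8,"wx":0,"wy":0,"wz":0.35,"fingers":1},{"dx":0,"dy":0,"dz":0.8,"wx":0,"wy":0,"wz":0,"fingers":1},{"dx":0,"dy":0,"dz":0.8,"wx":0,"wy":0,"wz":0,"fingers":1},{"dx":0,"dy":0,"dz":0.8,"wx":0,"wy":0,"wz":0,"fingers":1},{"dx":0,"dy":0,"dz":0.42,"wx":0,"wy":0,"wz":0,"fingers":1},{"dx":0,"dy":0,"dz":0,"wx":0,"wy":0,"wz":0,"fingers":-1},{"dx":0,"dy":0,"dz":0,"wx":0,"wy":0,"wz":0,"fingers":-1},{"dx":0,"dy":0,"dz":0,"wx":0,"wy":0,"wz":0,"fingers":-1},{"dx":0,"dy":0,"dz":0,"wx":0,"wy":0,"wz":0,"fingers":-1},{"dx":0,"dy":0,"dz":0,"wx":0,"wy":0,"wz":0,"fingers":-1},{"dx":0,"dy":0,"dz":0,"wx":0,"wy":0,"wz":0,"fingers":-1},{"dx":0,"dy":0,"dz":0,"wx":0,"wy":0,"wz":0,"fingers":-1}]' ; python3 -m pendant '[{"dx":0,"dy":0,"dz":-0.3,"wx":0,"wy":0,"wz":0,"fingers":-1},{"dx":0,"dy":0,"dz":-0.7,"wx":0,"wy":0,"wz":0,"fingers":-1},{"dx":0,"dy":0,"dz":-0.7,"wx":0,"wy":0,"wz":0,"fingers":-1},{"dx":0,"dy":0,"dz":-0.7,"wx":0,"wy":0,"wz":0,"fingers":-1},{"dx":0,"dy":0,"dz":-0.7,"wx":0,"wy":0,"wz":0,"fingers":-1},{"dx":0,"dy":0,"dz":-0.7,"wx":0,"wy":0,"wz":0,"fingers":-1},{"dx":0,"dy":0,"dz":0,"wx":0,"wy":0,"wz":0,"fingers":-1}]'
python3 - <<'E'
from h import *
s=robot.get_state()
plan((np.r_[s['eef_pos'][:2],.24],yaw+np.pi/2),(rk(-.095,-.045,.24),yaw+np.pi/2),(rk(-.095,-.045,.06),yaw+np.pi/2))
E
```

```text
clock: 29.5
eef_pos: [0.5687, -0.3013, 0.0482]
orientation: [0.992, -0.124, 0.0, 0.0]
force: [-1.0, 1.4, 6.0]
opening: 0.571
grip_force: 30.0
clock: 30.38
eef_pos: [0.5694, -0.302, 0.2415]
orientation: [0.992, -0.124, 0.003, 0.001]
force: [0.5, -0.4, -1.2]
opening: 0.572
grip_force: 30.0
t 30.4 p [ 0.5694 -0.302   0.2415] rack [-0.0383 -0.358   0.2415] phi -0.249 open 0.572 grip 30.0 F [ 0.5 -0.4 -1.2]
turn [  0.04  -0.02 -11.61] shift [0.   0.   0.03] -> [ 0.569 -0.302  0.24 ]
turn [0. 0. 0.] shift [ 6.26 -1.13  0.  ] -> [0.537 0.015 0.24 ]
turn [0. 0. 0.] shift [0.  0.  3.6] -> [0.537 0.015 0.06 ]
```

```bash
python3 -m pendant '[{"dx":0,"dy":0,"dz":0,"wx":0,"wy":0,"wz":-0.97,"fingers":-1},{"dx":0,"dy":0,"dz":0,"wx":0,"wy":0,"wz":-0.97,"fingers":-1},{"dx":0,"dy":0,"dz":0,"wx":0,"wy":0,"wz":-0.97,"fingers":-1},{"dx":0,"dy":0,"dz":0,"wx":0,"wy":0,"wz":-0.97,"fingers":-1},{"dx":0,"dy":0,"dz":0,"wx":0,"wy":0,"wz":-0.97,"fingers":-1},{"dx":0,"dy":0,"dz":0,"wx":0,"wy":0,"wz":-0.97,"fingers":-1},{"dx":0,"dy":0,"dz":0,"wx":0,"wy":0,"wz":-0.97,"fingers":-1},{"dx":0,"dy":0,"dz":0,"wx":0,"wy":0,"wz":-0.97,"fingers":-1},{"dx":0,"dy":0,"dz":0,"wx":0,"wy":0,"wz":-0.97,"fingers":-1},{"dx":0,"dy":0,"dz":0,"wx":0,"wy":0,"wz":-0.97,"fingers":-1},{"dx":0,"dy":0,"dz":0,"wx":0,"wy":0,"wz":-0.97,"fingers":-1},{"dx":0,"dy":0,"dz":0,"wx":0,"wy":0,"wz":-0.97,"fingers":-1}]';python3 -m pendant '[{"dx":0.7,"dy":-0.12,"dz":0,"wx":0,"wy":0,"wz":0,"fingers":-1},{"dx":0.7,"dy":-0.12,"dz":0,"wx":0,"wy":0,"wz":0,"fingers":-1},{"dx":0.7,"dy":-0.12,"dz":0,"wx":0,"wy":0,"wz":0,"fingers":-1},{"dx":0.7,"dy":-0.12,"dz":0,"wx":0,"wy":0,"wz":0,"fingers":-1},{"dx":0.7,"dy":-0.12,"dz":0,"wx":0,"wy":0,"wz":0,"fingers":-1},{"dx":0.7,"dy":-0.12,"dz":0,"wx":0,"wy":0,"wz":0,"fingers":-1},{"dx":0.7,"dy":-0.12,"dz":0,"wx":0,"wy":0,"wz":0,"fingers":-1},{"dx":0.7,"dy":-0.12,"dz":0,"wx":0,"wy":0,"wz":0,"fingers":-1},{"dx":0.6,"dy":-0.12,"dz":0,"wx":0,"wy":0,"wz":0,"fingers":-1},{"dx":0,"dy":0,"dz":0,"wx":0,"wy":0,"wz":0,"fingers":-1},{"dx":0,"dy":0,"dz":0,"wx":0,"wy":0,"wz":0,"fingers":-1}]'
python3 - <<'E'
from h import *
plan((rk(-.095,-.045,.061),yaw+np.pi/2))
E
```

```text
clock: 31.88
eef_pos: [0.5677, -0.3012, 0.2367]
orientation: [0.731, 0.682, -0.0, -0.001]
force: [0.4, 0.2, -0.8]
opening: 0.568
grip_force: 30.0
clock: 33.25
eef_pos: [0.537, 0.011, 0.2371]
orientation: [0.733, 0.68, -0.0, -0.0]
force: [-0.1, -1.4, -1.7]
opening: 0.572
grip_force: 30.0
t 33.2 p [0.537  0.011  0.2371] rack [-0.095  -0.0486  0.2371] phi 1.497 open 0.572 grip 30.0 F [-0.1 -1.4 -1.7]
turn [-0.    0.    0.03] shift [0.07 0.   3.52] -> [0.537 0.015 0.061]
```

```bash
python3 -m pendant '[{"dx":0,"dy":0,"dz":0.7,"wx":0,"wy":0,"wz":0,"fingers":-1},{"dx":0,"dy":0,"dz":0.7,"wx":0,"wy":0,"wz":0,"fingers":-1},{"dx":0,"dy":0,"dz":0.7,"wx":0,"wy":0,"wz":0,"fingers":-1},{"dx":0,"dy":0,"dz":0.7,"wx":0,"wy":0,"wz":0,"fingers":-1},{"dx":0,"dy":0,"dz":0.4,"wx":0,"wy":0,"wz":0,"fingers":-1},{"dx":0,"dy":0,"dz":0.2,"wx":0,"wy":0,"wz":0,"fingers":-1},{"dx":0,"dy":0,"dz":0.08,"wx":0,"wy":0,"wz":0,"fingers":-1},{"dx":0,"dy":0,"dz":0.02,"wx":0,"wy":0,"wz":0,"fingers":-1},{"dx":0,"dy":0,"dz":0,"wx":0,"wy":0,"wz":0,"fingers":-1}]'
```

```text
clock: 34.38
eef_pos: [0.5377, 0.0117, 0.0632]
orientation: [0.733, 0.681, 0.0, 0.0]
force: [0.6, -0.4, -1.3]
opening: 0.57
grip_force: 30.0
```

```bash
python3 -m pendant '[{"dx":0,"dy":0,"dz":0.04,"wx":0,"wy":0,"wz":0,"fingers":-1},{"dx":0,"dy":0,"dz":0.02,"wx":0,"wy":0,"wz":0,"fingers":-1},{"dx":0,"dy":0,"dz":0,"wx":0,"wy":0,"wz":0,"fingers":0.45},{"dx":0,"dy":0,"dz":0,"wx":0,"wy":0,"wz":0,"fingers":0.45},{"dx":0,"dy":0,"dz":0,"wx":0,"wy":0,"wz":0,"fingers":0.45},{"dx":0,"dy":0,"dz":-0.3,"wx":0,"wy":0,"wz":0,"fingers":0.45},{"dx":0,"dy":0,"dz":-0.7,"wx":0,"wy":0,"wz":0,"fingers":0.45},{"dx":0,"dy":0,"dz":-0.8,"wx":0,"wy":0,"wz":0,"fingers":0.45},{"dx":0,"dy":0,"dz":-0.8,"wx":0,"wy":0,"wz":0,"fingers":-1},{"dx":0,"dy":0,"dz":-0.8,"wx":0,"wy":0,"wz":0,"fingers":-1},{"dx":0,"dy":-0.8,"dz":0,"wx":0,"wy":0,"wz":0,"fingers":-1},{"dx":0,"dy":-0.8,"dz":0,"wx":0,"wy":0,"wz":0,"fingers":-1}]'
python3 - <<'E'
from h import *
a=yaw+np.pi/2
plan((rk(-.235,.03,.235),a),(rk(-.235,.03,.03),a))
s=snap('side','s4.png',(130,80,380,330),2.4)
E
```

```text
clock: 35.88
eef_pos: [0.4567, 0.0182, 0.2308]
orientation: [0.732, 0.681, 0.001, 0.0]
force: [-0.6, 0.5, 0.1]
opening: 0.356
grip_force: 0.0
t 35.9 p [0.4567 0.0182 0.2308] rack [-0.1756 -0.0476  0.2308] phi 1.498 open 0.356 grip 0.0 F [-0.6  0.5  0.1]
turn [ 0.01 -0.    0.03] shift [ 1.55 -1.19 -0.08] -> [0.404 0.1   0.235]
turn [0. 0. 0.] shift [0.  0.  4.1] -> [0.404 0.1   0.03 ]
```

View pics/s4.png

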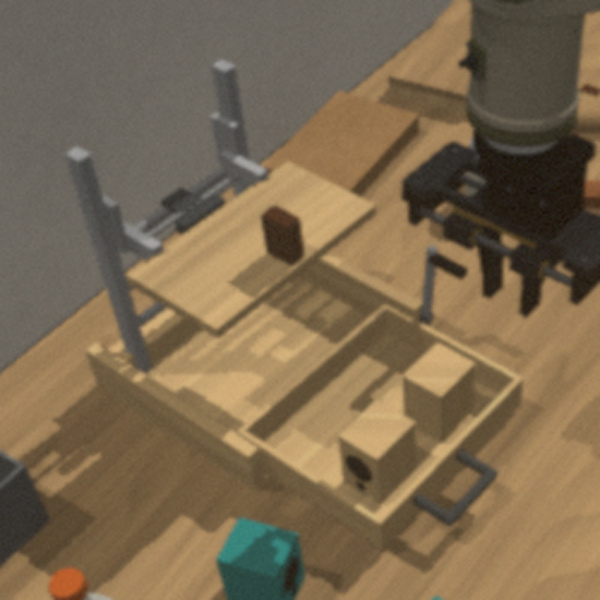

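Both boxes stand upright side by side in the tray, at (375,455) and (440,390). I'll turn the tool so the camera faces the robot, then push the tray shut from in front of the bar.

```bash
python3 -m pendant '[{"dx":0,"dy":-0.5,"dz":0,"wx":0,"wy":0,"wz":-0.95,"fingers":-1},{"dx":0,"dy":0,"dz":0,"wx":0,"wy":0,"wz":-0.95,"fingers":-1},{"dx":0,"dy":0,"dz":0,"wx":0,"wy":0,"wz":-0.95,"fingers":-1},{"dx":0,"dy":0,"dz":0,"wx":0,"wy":0,"wz":-0.95,"fingers":-1},{"dx":0,"dy":0,"dz":0,"wx":0,"wy":0,"wz":-0.95,"fingers":-1},{"dx":0,"dy":0,"dz":0,"wx":0,"wy":0,"wz":-0.95,"fingers":-1},{"dx":0,"dy":0,"dz":0,"wx":0,"wy":0,"wz":-0.95,"fingers":-1},{"dx":0,"dy":0,"dz":0,"wx":0,"wy":0,"wz":-0.95,"fingers":-1},{"dx":0,"dy":0,"dz":0,"wx":0,"wy":0,"wz":-0.95,"fingers":-1},{"dx":0,"dy":0,"dz":0,"wx":0,"wy":0,"wz":-0.95,"fingers":-1},{"dx":0,"dy":0,"dz":0,"wx":0,"wy":0,"wz":-0.92,"fingers":-1},{"dx":0,"dy":0,"dz":0,"wx":0,"wy":0,"wz":0,"fingers":-1}]'
python3 - <<'E'
from h import *
a=yaw+np.pi
plan((rk(-.235,.033,.23),a),(rk(-.235,.033,.02),a),(rk(-.211,.033,.02),a),(rk(-.058,.033,.02),a))
print(robot.get_state()['q'].round(2))
E
```

```text
clock: 37.42
eef_pos: [0.4326, 0.0198, 0.2303]
orientation: [0.041, 0.999, -0.0, 0.0]
force: [0.8, -1.1, 0.3]
opening: 0.002
grip_force: 0.0
t 37.4 p [0.4326 0.0198 0.2303] rack [-0.1998 -0.048   0.2303] phi 3.060 open 0.002 grip 0.0 F [ 0.8 -1.1  0.3]
turn [-0.    0.01 -0.02] shift [0.7  1.62 0.01] -> [0.404 0.103 0.23 ]
turn [0. 0. 0.] shift [0.  0.  4.2] -> [0.404 0.103 0.02 ]
turn [0. 0. 0.] shift [-0.48 -0.    0.  ] -> [0.428 0.101 0.02 ]
turn [0. 0. 0.] shift [-3.06 -0.    0.  ] -> [0.58  0.089 0.02 ]
[ 0.36 -0.08 -0.48  1.9  -0.04  1.31  1.38]
```

```bash
python3 -m pendant '[{"dx":0.35,"dy":0.81,"dz":0,"wx":0,"wy":0,"wz":0,"fingers":-1},{"dx":0.35,"dy":0.81,"dz":0,"wx":0,"wy":0,"wz":0,"fingers":-1},{"dx":0,"dy":0,"dz":0.7,"wx":0,"wy":0,"wz":0,"fingers":-1},{"dx":0,"dy":0,"dz":0.7,"wx":0,"wy":0,"wz":0,"fingers":-1},{"dx":0,"dy":0,"dz":0.7,"wx":0,"wy":0,"wz":0,"fingers":-1},{"dx":0,"dy":0,"dz":0.7,"wx":0,"wy":0,"wz":0,"fingers":-1},{"dx":0,"dy":0,"dz":0.7,"wx":0,"wy":0,"wz":0,"fingers":-1},{"dx":0,"dy":0,"dz":0.6,"wx":0,"wy":0,"wz":0,"fingers":-1},{"dx":0,"dy":0,"dz":0,"wx":0,"wy":0,"wz":0,"fingers":-1},{"dx":0,"dy":0,"dz":0,"wx":0,"wy":0,"wz":0,"fingers":-1}]'
python3 - <<'E'
from h import *
a=yaw+np.pi
plan((rk(-.211,.033,.022),a),(rk(-.058,.033,.022),a))
E
```

```text
clock: 38.67
eef_pos: [0.405, 0.1034, 0.0258]
orientation: [0.041, 0.999, 0.0, 0.001]
force: [-0.1, -0.8, 0.7]
opening: 0.003
grip_force: 0.0
t 38.7 p [0.405  0.1034 0.0258] rack [-0.2338  0.0332  0.0258] phi 3.059 open 0.003 grip 0.0 F [-0.1 -0.8  0.7]
turn [ 0.    0.01 -0.03] shift [-0.46 -0.    0.08] -> [0.428 0.101 0.022]
turn [0. 0. 0.] shift [-3.06 -0.    0.  ] -> [0.58  0.089 0.022]
```

```bash
python3 -m pendant '[{"dx":-0.12,"dy":0,"dz":0,"wx":0,"wy":0,"wz":0,"fingers":-1},{"dx":-0.12,"dy":0,"dz":0,"wx":0,"wy":0,"wz":0,"fingers":-1},{"dx":-0.12,"dy":0,"dz":0,"wx":0,"wy":0,"wz":0,"fingers":-1},{"dx":-0.1,"dy":0,"dz":0,"wx":0,"wy":0,"wz":0,"fingers":-1},{"dx":-0.12,"dy":0,"dz":0,"wx":0,"wy":0,"wz":0,"fingers":-1},{"dx":-0.15,"dy":0,"dz":0,"wx":0,"wy":0,"wz":0,"fingers":-1},{"dx":-0.2,"dy":0,"dz":0,"wx":0,"wy":0,"wz":0,"fingers":-1},{"dx":-0.2,"dy":0,"dz":0,"wx":0,"wy":0,"wz":0,"fingers":-1},{"dx":-0.2,"dy":0,"dz":0,"wx":0,"wy":0,"wz":0,"fingers":-1},{"dx":-0.2,"dy":0,"dz":0,"wx":0,"wy":0,"wz":0,"fingers":-1},{"dx":-0.2,"dy":0,"dz":0,"wx":0,"wy":0,"wz":0,"fingers":-1},{"dx":-0.2,"dy":0,"dz":0,"wx":0,"wy":0,"wz":0,"fingers":-1}]'
python3 - <<'E'
from h import *
a=yaw+np.pi
plan((rk(-.058,.033,.022),a))
E
```

```text
clock: 40.17
eef_pos: [0.501, 0.095, 0.0245]
orientation: [0.041, 0.999, -0.0, -0.0]
force: [-2.3, -0.7, 0.6]
opening: 0.008
grip_force: 1.0
t 40.2 p [0.501  0.095  0.0245] rack [-0.1374  0.0324  0.0245] phi 3.060 open 0.008 grip 1.0 F [-2.3 -0.7  0.6]
turn [-0.   -0.   -0.02] shift [-1.59  0.01  0.05] -> [0.58  0.089 0.022]
```

```bash
python3 -m pendant '[{"dx":-0.17,"dy":0,"dz":0,"wx":0,"wy":0,"wz":0,"fingers":-1},{"dx":-0.17,"dy":0,"dz":0,"wx":0,"wy":0,"wz":0,"fingers":-1},{"dx":-0.17,"dy":0,"dz":0,"wx":0,"wy":0,"wz":0,"fingers":-1},{"dx":-0.17,"dy":0,"dz":0,"wx":0,"wy":0,"wz":0,"fingers":-1},{"dx":-0.17,"dy":0,"dz":0,"wx":0,"wy":0,"wz":0,"fingers":-1},{"dx":-0.17,"dy":0,"dz":0,"wx":0,"wy":0,"wz":0,"fingers":-1},{"dx":-0.15,"dy":0,"dz":0,"wx":0,"wy":0,"wz":0,"fingers":-1},{"dx":-0.1,"dy":0,"dz":0,"wx":0,"wy":0,"wz":0,"fingers":-1},{"dx":-0.08,"dy":0,"dz":0,"wx":0,"wy":0,"wz":0,"fingers":-1},{"dx":-0.06,"dy":0,"dz":0,"wx":0,"wy":0,"wz":0,"fingers":-1},{"dx":0,"dy":0,"dz":0,"wx":0,"wy":0,"wz":0,"fingers":-1}]'
python3 - <<'E'
from h import *
a=yaw+np.pi
plan((rk(-.058,.033,.022),a))
E
```

```text
clock: 41.55
eef_pos: [0.5711, 0.0898, 0.0247]
orientation: [0.041, 0.999, 0.0, 0.0]
force: [1.1, -0.2, -0.0]
opening: 0.003
grip_force: 0.0
t 41.5 p [0.5711 0.0898 0.0247] rack [-0.0671  0.0327  0.0247] phi 3.060 open 0.003 grip 0.0 F [ 1.1 -0.2 -0. ]
turn [ 0.    0.01 -0.02] shift [-0.18  0.01  0.05] -> [0.58  0.089 0.022]
```

```bash
python3 -m pendant '[{"dx":-0.04,"dy":0,"dz":0,"wx":0,"wy":0,"wz":0,"fingers":-1},{"dx":-0.04,"dy":0,"dz":0,"wx":0,"wy":0,"wz":0,"fingers":-1},{"dx":-0.04,"dy":0,"dz":0,"wx":0,"wy":0,"wz":0,"fingers":-1},{"dx":0,"dy":0,"dz":0,"wx":0,"wy":0,"wz":0,"fingers":-1}]'; python3 -m pendant '[{"dx":-0.04,"dy":0,"dz":0,"wx":0,"wy":0,"wz":0,"fingers":-1},{"dx":0,"dy":0,"dz":0,"wx":0,"wy":0,"wz":0,"fingers":-1}]'; python3 -m pendant '[{"dx":-0.04,"dy":0,"dz":0,"wx":0,"wy":0,"wz":0,"fingers":-1},{"dx":0,"dy":0,"dz":0,"wx":0,"wy":0,"wz":0,"fingers":-1}]'
```

```text
clock: 42.05
eef_pos: [0.577, 0.0891, 0.0246]
orientation: [0.041, 0.999, 0.0, 0.0]
force: [-1.0, 0.5, -0.4]
opening: 0.002
grip_force: 0.0
clock: 42.3
eef_pos: [0.5788, 0.0889, 0.0245]
orientation: [0.041, 0.999, -0.0, 0.0]
force: [-0.4, -0.2, 1.4]
opening: 0.003
grip_force: 0.2
clock: 42.55
eef_pos: [0.5804, 0.0887, 0.0245]
orientation: [0.041, 0.999, -0.0, -0.0]
force: [-3.4, 0.1, 1.9]
opening: 0.008
grip_force: 1.6
```

```bash
python3 -m pendant '[{"dx":-0.03,"dy":0,"dz":0,"wx":0,"wy":0,"wz":0,"fingers":-1},{"dx":0,"dy":0,"dz":0,"wx":0,"wy":0,"wz":0,"fingers":-1}]'; python3 -m pendant '[{"dx":-0.03,"dy":0,"dz":0,"wx":0,"wy":0,"wz":0,"fingers":-1},{"dx":0,"dy":0,"dz":0,"wx":0,"wy":0,"wz":0,"fingers":-1}]'
python3 - <<'E'
from h import *
plan()
E
```

```text
clock: 42.8
eef_pos: [0.5806, 0.0887, 0.0243]
orientation: [0.04, 0.999, -0.0, -0.002]
force: [-9.7, 0.7, 6.4]
opening: 0.005
grip_force: 4.8
clock: 43.05
eef_pos: [0.5808, 0.0887, 0.0242]
orientation: [0.04, 0.999, -0.001, -0.003]
force: [-16.3, -0.7, 12.3]
opening: 0.007
grip_force: 8.0
t 43.0 p [0.5808 0.0887 0.0242] rack [-0.0574  0.0323  0.0242] phi 3.061 open 0.007 grip 8.0 F [-16.3  -0.7  12.3]
```

The tray is hard against its stop. I'll back off and move to the latch peg.

```bash
python3 -m pendant '[{"dx":0.15,"dy":0,"dz":0,"wx":0,"wy":0,"wz":0,"fingers":-1},{"dx":0.4,"dy":0,"dz":0,"wx":0,"wy":0,"wz":0,"fingers":-1},{"dx":0.4,"dy":0,"dz":0,"wx":0,"wy":0,"wz":0,"fingers":-1},{"dx":0,"dy":0,"dz":-0.8,"wx":0,"wy":0,"wz":0,"fingers":-1},{"dx":0,"dy":0,"dz":-0.8,"wx":0,"wy":0,"wz":0,"fingers":-1},{"dx":0,"dy":0,"dz":-0.8,"wx":0,"wy":0,"wz":0,"fingers":-1},{"dx":0,"dy":0,"dz":-0.8,"wx":0,"wy":0,"wz":0,"fingers":-1},{"dx":0,"dy":0,"dz":-0.3,"wx":0,"wy":0,"wz":0,"fingers":-1},{"dx":0,"dy":0,"dz":0,"wx":0,"wy":0,"wz":0,"fingers":-1}]'
python3 - <<'E'
from h import *
a=yaw+np.pi
plan((rk(-.1,-.185,.185),a),(rk(-.042,-.185,.185),a),(rk(-.042,-.185,.113),a))
s=snap('side','s5.png',(130,80,380,330),2.4)
snap('top','t5.png')
E
```

```text
clock: 44.18
eef_pos: [0.5368, 0.0922, 0.2]
orientation: [0.041, 0.999, -0.0, 0.001]
force: [0.1, -1.2, -0.7]
opening: 0.007
grip_force: 0.0
t 44.2 p [0.5368 0.0922 0.2   ] rack [-0.1015  0.0324  0.2   ] phi 3.060 open 0.007 grip 0.0 F [ 0.1 -1.2 -0.7]
turn [ 0.    0.01 -0.02] shift [-0.03 -4.35  0.3 ] -> [ 0.521 -0.125  0.185]
turn [0. 0. 0.] shift [-1.16 -0.    0.  ] -> [ 0.579 -0.129  0.185]
turn [0. 0. 0.] shift [0.   0.   1.44] -> [ 0.579 -0.129  0.113]
```

View pics/s5.png

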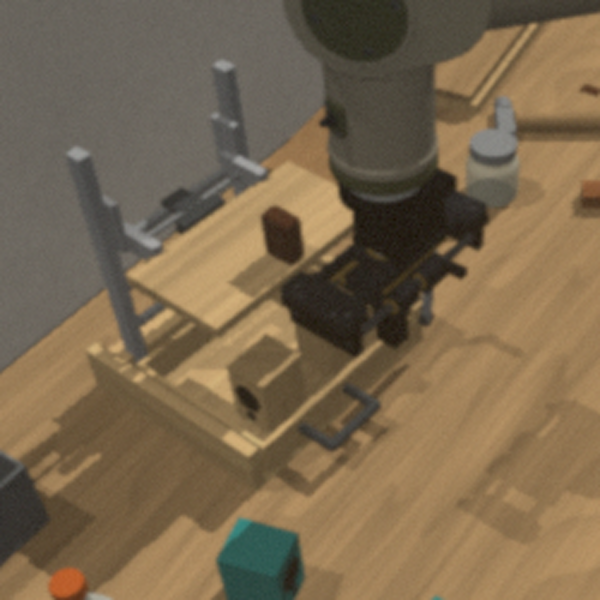

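The tray is flush with the rack front, the boxes upright, the shelf still on its top rung. Next is the latch.

```bash
python3 -m pendant '[{"dx":0,"dy":-0.7,"dz":0,"wx":0,"wy":0,"wz":0,"fingers":-1},{"dx":0,"dy":-0.75,"dz":0,"wx":0,"wy":0,"wz":0,"fingers":-1},{"dx":0,"dy":-0.75,"dz":0,"wx":0,"wy":0,"wz":0,"fingers":-1},{"dx":0,"dy":-0.75,"dz":0,"wx":0,"wy":0,"wz":0,"fingers":-1},{"dx":0,"dy":-0.75,"dz":0,"wx":0,"wy":0,"wz":0,"fingers":-1},{"dx":0,"dy":-0.65,"dz":0,"wx":0,"wy":0,"wz":0,"fingers":-1},{"dx":-0.6,"dy":0,"dz":0.3,"wx":0,"wy":0,"wz":0,"fingers":-1},{"dx":-0.59,"dy":0,"dz":0,"wx":0,"wy":0,"wz":0,"fingers":-1},{"dx":0,"dy":0,"dz":0.7,"wx":0,"wy":0,"wz":0,"fingers":-1},{"dx":0,"dy":0,"dz":0.7,"wx":0,"wy":0,"wz":0,"fingers":-1},{"dx":0,"dy":0,"dz":0,"wx":0,"wy":0,"wz":0,"fingers":-1},{"dx":0,"dy":0,"dz":0,"wx":0,"wy":0,"wz":0,"fingers":-1}]'
python3 - <<'E'
from h import *
a=yaw+np.pi
plan((rk(-.042,-.13,.11),a),(rk(-.042,-.095,.095),a))
s=snap('wrist','w5.png');K=cam('wrist',s)
print(proj(K,rk(-.06,-.142,.128)),proj(K,rk(-.016,-.142,.128)))
E
```

```text
clock: 45.78
eef_pos: [0.5782, -0.1293, 0.1152]
orientation: [0.041, 0.999, -0.0, 0.0]
force: [0.9, -0.6, 0.5]
opening: 0.002
grip_force: 0.0
t 45.8 p [ 0.5782 -0.1293  0.1152] rack [-0.043  -0.1852  0.1152] phi 3.060 open 0.002 grip 0.0 F [ 0.9 -0.6  0.5]
turn [ 0.    0.   -0.02] shift [-0.02  1.1   0.1 ] -> [ 0.583 -0.074  0.11 ]
turn [0. 0. 0.] shift [0.  0.7 0.3] -> [ 0.586 -0.039  0.095]
[423.61652255 269.91027165] [417.16928014 360.01020159]
```

View pics/w5.png

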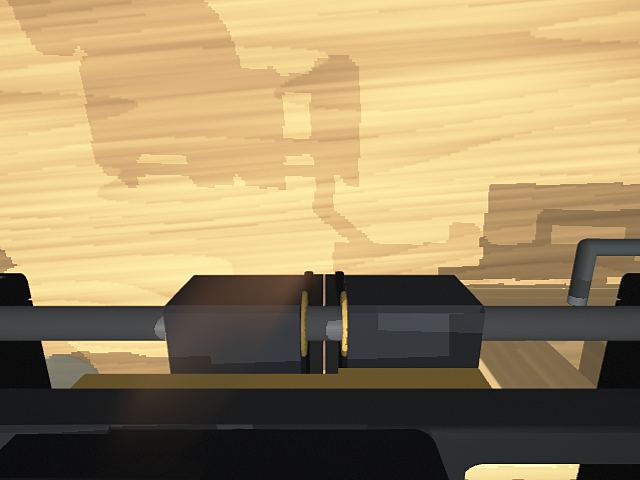

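```bash
python3 -m pendant '[{"dx":0,"dy":0.25,"dz":0,"wx":0,"wy":0,"wz":0,"fingers":-1},{"dx":0,"dy":0.2,"dz":0,"wx":0,"wy":0,"wz":0,"fingers":-1},{"dx":0,"dy":0.2,"dz":0,"wx":0,"wy":0,"wz":0,"fingers":-1},{"dx":0,"dy":0.2,"dz":0.03,"wx":0,"wy":0,"wz":0,"fingers":-1},{"dx":0,"dy":0.2,"dz":0.03,"wx":0,"wy":0,"wz":0,"fingers":-1},{"dx":0,"dy":0.2,"dz":0.05,"wx":0,"wy":0,"wz":0,"fingers":-1},{"dx":0,"dy":0.2,"dz":0.07,"wx":0,"wy":0,"wz":0,"fingers":-1},{"dx":0,"dy":0.2,"dz":0.1,"wx":0,"wy":0,"wz":0,"fingers":-1},{"dx":0,"dy":0.2,"dz":0.12,"wx":0,"wy":0,"wz":0,"fingers":-1}]'
python3 - <<'E'
from h import *
a=yaw+np.pi
plan((rk(-.045,-.15,.15),a),(rk(-.045,-.07,.16),a))
s=snap('side','s6.png',(130,80,380,330),2.4)
E
```

```text
clock: 46.95
eef_pos: [0.5854, -0.0365, 0.0941]
orientation: [0.041, 0.999, -0.0, -0.0]
force: [0.5, -2.1, 0.2]
opening: 0.01
grip_force: 1.0
t 47.0 p [ 0.5854 -0.0365  0.0941] rack [-0.043  -0.0921  0.0941] phi 3.060 open 0.010 grip 1.0 F [ 0.5 -2.1  0.2]
turn [-0.    0.   -0.02] shift [ 0.04 -1.16 -1.12] -> [ 0.579 -0.094  0.15 ]
turn [0. 0. 0.] shift [-0.   1.6 -0.2] -> [ 0.585 -0.014  0.16 ]
```

View pics/s6.png

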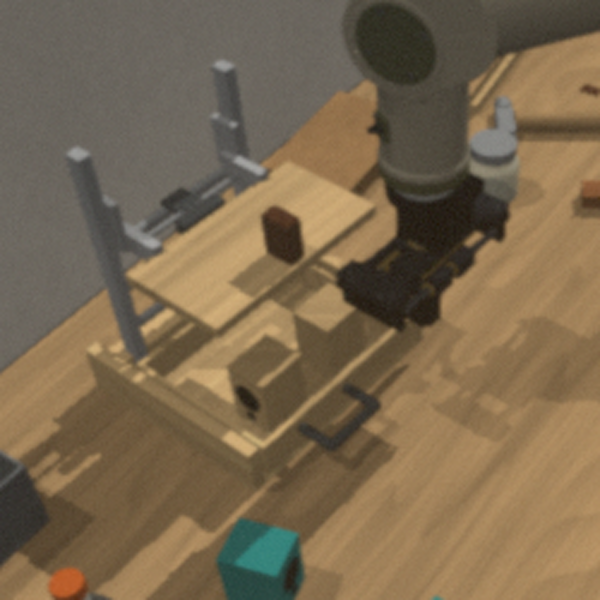

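The peg is over to about 45°. (I have gone one over the 14-picture allowance, so from here I'll use force and numbers only.) Now to lift over the peg and press it down.

```bash
python3 -m pendant '[{"dx":0,"dy":-0.3,"dz":0,"wx":0,"wy":0,"wz":0,"fingers":-1},{"dx":0,"dy":0,"dz":-0.5,"wx":0,"wy":0,"wz":0,"fingers":-1},{"dx":0,"dy":0,"dz":-0.5,"wx":0,"wy":0,"wz":0,"fingers":-1},{"dx":0,"dy":0.4,"dz":0,"wx":0,"wy":0,"wz":0,"fingers":-1},{"dx":0,"dy":0.45,"dz":0,"wx":0,"wy":0,"wz":0,"fingers":-1},{"dx":0,"dy":0,"dz":0.25,"wx":0,"wy":0,"wz":0,"fingers":-1},{"dx":0,"dy":0,"dz":0.25,"wx":0,"wy":0,"wz":0,"fingers":-1},{"dx":0,"dy":0,"dz":0.1,"wx":0,"wy":0,"wz":0,"fingers":-1},{"dx":0,"dy":0,"dz":0.1,"wx":0,"wy":0,"wz":0,"fingers":-1},{"dx":0,"dy":0,"dz":0.1,"wx":0,"wy":0,"wz":0,"fingers":-1}]'
python3 - <<'E'
from h import *
plan()
E
```

```text
clock: 48.25
eef_pos: [0.5875, -0.0043, 0.1058]
orientation: [0.039, 0.999, 0.003, -0.0]
force: [-9.4, 21.5, 19.7]
opening: 0.003
grip_force: 13.0
t 48.2 p [ 0.5875 -0.0043  0.1058] rack [-0.0434 -0.0599  0.1058] phi 3.064 open 0.003 grip 13.0 F [-9.4 21.5 19.7]
```

```bash
python3 -m pendant '[{"dx":0,"dy":0,"dz":-0.3,"wx":0,"wy":0,"wz":0,"fingers":-1},{"dx":0,"dy":-0.3,"dz":-0.1,"wx":0,"wy":0,"wz":0,"fingers":-1},{"dx":0,"dy":0,"dz":0.1,"wx":0,"wy":0,"wz":0,"fingers":-1},{"dx":0,"dy":0,"dz":0,"wx":0,"wy":0,"wz":0,"fingers":-1}]'; python3 -m pendant '[{"dx":0,"dy":0,"dz":0.1,"wx":0,"wy":0,"wz":0,"fingers":-1},{"dx":0,"dy":0,"dz":0.1,"wx":0,"wy":0,"wz":0,"fingers":-1},{"dx":0,"dy":0,"dz":0,"wx":0,"wy":0,"wz":0,"fingers":-1}]';python3 - <<'E'
from h import *
plan()
E
```

```text
clock: 48.75
eef_pos: [0.5858, -0.0255, 0.1185]
orientation: [0.041, 0.999, -0.0, -0.001]
force: [-0.4, 0.7, -0.3]
opening: 0.006
grip_force: 0.0
clock: 49.12
eef_pos: [0.586, -0.0245, 0.1088]
orientation: [0.04, 0.999, 0.0, -0.001]
force: [0.0, 0.3, 0.3]
opening: 0.006
grip_force: 0.0
t 49.1 p [ 0.586  -0.0245  0.1088] rack [-0.0434 -0.0801  0.1088] phi 3.061 open 0.006 grip 0.0 F [0.  0.3 0.3]
```

```bash
python3 -m pendant '[{"dx":0,"dy":0,"dz":0.08,"wx":0,"wy":0,"wz":0,"fingers":-1},{"dx":0,"dy":0,"dz":0.08,"wx":0,"wy":0,"wz":0,"fingers":-1},{"dx":0,"dy":0,"dz":0,"wx":0,"wy":0,"wz":0,"fingers":-1}]'; python3 -m pendant '[{"dx":0,"dy":0,"dz":0.08,"wx":0,"wy":0,"wz":0,"fingers":-1},{"dx":0,"dy":0,"dz":0.08,"wx":0,"wy":0,"wz":0,"fingers":-1},{"dx":0,"dy":0,"dz":0,"wx":0,"wy":0,"wz":0,"fingers":-1}]';python3 - <<'E'
from h import *
plan()
E
```

```text
clock: 49.5
eef_pos: [0.5862, -0.0247, 0.1012]
orientation: [0.041, 0.999, -0.0, -0.0]
force: [-0.3, 0.3, 0.0]
opening: 0.005
grip_force: 0.0
clock: 49.88
eef_pos: [0.5861, -0.0247, 0.093]
orientation: [0.041, 0.999, -0.0, -0.0]
force: [-1.0, -0.6, -0.6]
opening: 0.005
grip_force: 0.3
t 49.9 p [ 0.5861 -0.0247  0.093 ] rack [-0.0433 -0.0803  0.093 ] phi 3.060 open 0.005 grip 0.3 F [-1.  -0.6 -0.6]
```

Run:
```python
from h import *
# latch search: brightness along the arm / peg for each candidate angle, from both fixed cameras, against earlier pictures
for n,ref in(('side','pics/raw_side0.png'),('top','pics/raw_top0.png')):
    K=cam(n);im=robot.camera(n)[:,:,::-1].astype(int)
    cv2.imwrite('pics/raw_%s7.png'%n,im.astype(np.uint8))
    I0=cv2.imread(ref).astype(int)
    for q in np.arange(0,1.9,.15):
        a=q-.26;L=[]
        for J in(im,I0):
            v=[J[tuple(proj(K,rk(-.010-s,-.132+.084*np.sin(a),.045+.084*np.cos(a))).round().astype(int)[::-1])].mean() for s in(.012,.02,.028,.036,.044)]
            v2=[J[tuple(proj(K,rk(-.012,-.132+r*np.sin(a),.045+r*np.cos(a))).round().astype(int)[::-1])].mean() for r in(.03,.045,.06,.075)]
            L+=[np.mean(v),np.mean(v2)]
        print(n,q.round(2),'now peg %.0f arm %.0f | start peg %.0f arm %.0f'%tuple(L))
```

```text
side 0.0 now peg 56 arm 41 | start peg 95 arm 76
side 0.15 now peg 54 arm 39 | start peg 39 arm 72
side 0.3 now peg 54 arm 43 | start peg 108 arm 84
side 0.45 now peg 60 arm 47 | start peg 112 arm 110
side 0.6 now peg 56 arm 41 | start peg 113 arm 123
side 0.75 now peg 57 arm 37 | start peg 111 arm 138
side 0.9 now peg 40 arm 43 | start peg 109 arm 129
side 1.05 now peg 38 arm 37 | start peg 128 arm 108
side 1.2 now peg 34 arm 37 | start peg 82 arm 101
side 1.35 now peg 70 arm 31 | start peg 93 arm 90
side 1.5 now peg 88 arm 50 | start peg 103 arm 85
side 1.65 now peg 88 arm 56 | start peg 105 arm 87
side 1.8 now peg 92 arm 63 | start peg 115 arm 97
top 0.0 now peg 156 arm 154 | start peg 136 arm 49
top 0.15 now peg 149 arm 150 | start peg 24 arm 31
top 0.3 now peg 141 arm 145 | start peg 99 arm 91
top 0.45 now peg 126 arm 141 | start peg 117 arm 64
top 0.6 now peg 113 arm 129 | start peg 113 arm 114
top 0.75 now peg 95 arm 121 | start peg 121 arm 121
top 0.9 now peg 86 arm 112 | start peg 120 arm 124
top 1.05 now peg 82 arm 113 | start peg 119 arm 117
top 1.2 now peg 111 arm 116 | start peg 169 arm 121
top 1.35 now peg 72 arm 115 | start peg 165 arm 135
top 1.5 now peg 35 arm 128 | start peg 166 arm 135
top 1.65 now peg 48 arm 113 | start peg 168 arm 135
top 1.8 now peg 61 arm 105 | start peg 175 arm 131
```

```bash
cat > lat.py <<'E'
from h import *
for n in('side','top'):
    K=cam(n);im=robot.camera(n)[:,:,::-1].astype(int);o=[]
    for q in np.arange(0,1.91,.1):
        a=q-.26;px=lambda *p:im[tuple(proj(K,rk(*p)).round().astype(int)[::-1])].mean()
        o.append((round(float(q),2),int(np.mean([px(-.010-s,-.132+.084*np.sin(a),.045+.084*np.cos(a)) for s in(.012,.02,.028,.036,.044)]))))
    print(n,o)
plan()
E
python3 -m pendant '[{"dx":0,"dy":0,"dz":-0.7,"wx":0,"wy":0,"wz":0,"fingers":-1},{"dx":0,"dy":0,"dz":-0.8,"wx":0,"wy":0,"wz":0,"fingers":-1},{"dx":0,"dy":0,"dz":-0.8,"wx":0,"wy":0,"wz":0,"fingers":-1},{"dx":0.5,"dy":-0.7,"dz":-0.4,"wx":0,"wy":0,"wz":0,"fingers":-1},{"dx":0.6,"dy":-0.8,"dz":0,"wx":0,"wy":0,"wz":0,"fingers":-1},{"dx":0.6,"dy":-0.8,"dz":0,"wx":0,"wy":0,"wz":0,"fingers":-1},{"dx":0.6,"dy":-0.8,"dz":0,"wx":0,"wy":0,"wz":0,"fingers":-1},{"dx":0,"dy":-0.8,"dz":0,"wx":0,"wy":0,"wz":0,"fingers":-1},{"dx":0,"dy":-0.8,"dz":0,"wx":0,"wy":0,"wz":0,"fingers":-1},{"dx":0,"dy":0,"dz":0,"wx":0,"wy":0,"wz":0,"fingers":-1}]'; python3 lat.py
```

```text
clock: 51.22
eef_pos: [0.4517, -0.2525, 0.2285]
orientation: [0.043, 0.999, -0.0, -0.0]
force: [0.4, 0.8, -0.5]
opening: 0.006
grip_force: 0.0
side [(0.0, 131), (0.1, 133), (0.2, 132), (0.3, 131), (0.4, 132), (0.5, 131), (0.6, 131), (0.7, 131), (0.8, 135), (0.9, 103), (1.0, 86), (1.1, 63), (1.2, 40), (1.3, 83), (1.4, 85), (1.5, 87), (1.6, 90), (1.7, 90), (1.8, 92), (1.9, 93)]
top [(0.0, 124), (0.1, 123), (0.2, 122), (0.3, 102), (0.4, 117), (0.5, 126), (0.6, 127), (0.7, 128), (0.8, 116), (0.9, 110), (1.0, 103), (1.1, 48), (1.2, 27), (1.3, 71), (1.4, 113), (1.5, 117), (1.6, 124), (1.7, 120), (1.8, 124), (1.9, 123)]
t 51.3 p [ 0.4529 -0.249   0.2286] rack [-0.1586 -0.3143  0.2286] phi 3.060 open 0.006 grip 0.0 F [1.1 0.6 0.4]
```

The latch is at about 1.18 rad, so the peg is at y −0.065, z 0.096. I'll press down directly above it, following its arc.

```bash
python3 -m pendant '[{"dx":0,"dy":0.8,"dz":0,"wx":0,"wy":0,"wz":0,"fingers":-1},{"dx":0,"dy":0.8,"dz":0,"wx":0,"wy":0,"wz":0,"fingers":-1},{"dx":0,"dy":0.8,"dz":0,"wx":0,"wy":0,"wz":0,"fingers":-1},{"dx":-0.6,"dy":0.8,"dz":0,"wx":0,"wy":0,"wz":0,"fingers":-1},{"dx":-0.6,"dy":0.8,"dz":0,"wx":0,"wy":0,"wz":0,"fingers":-1},{"dx":-0.6,"dy":0.8,"dz":0,"wx":0,"wy":0,"wz":0,"fingers":-1},{"dx":-0.5,"dy":0.1,"dz":0.4,"wx":0,"wy":0,"wz":0,"fingers":-1},{"dx":0,"dy":0,"dz":0.7,"wx":0,"wy":0,"wz":0,"fingers":-1},{"dx":0,"dy":0,"dz":0.7,"wx":0,"wy":0,"wz":0,"fingers":-1},{"dx":0,"dy":0,"dz":0,"wx":0,"wy":0,"wz":0,"fingers":-1}]'
python3 - <<'E'
from h import *
a=yaw+np.pi
plan((rk(-.043,-.069,.108),a),(rk(-.043,-.057,.082),a),(rk(-.043,-.051,.049),a))
E
```

```text
clock: 52.58
eef_pos: [0.5854, -0.0131, 0.1365]
orientation: [0.04, 0.999, 0.0, -0.002]
force: [0.9, -0.0, 1.1]
opening: 0.01
grip_force: 0.0
t 52.6 p [ 0.5854 -0.0131  0.1365] rack [-0.0449 -0.0688  0.1365] phi 3.063 open 0.010 grip 0.0 F [ 0.9 -0.   1.1]
turn [ 0.   -0.03 -0.01] shift [-0.04 -0.    0.57] -> [ 0.587 -0.013  0.108]
turn [0. 0. 0.] shift [-0.    0.24  0.52] -> [ 0.588 -0.001  0.082]
turn [0. 0. 0.] shift [0.   0.12 0.66] -> [0.589 0.005 0.049]
```

```bash
python3 -m pendant '[{"dx":0,"dy":0,"dz":0.3,"wx":0,"wy":0,"wz":0,"fingers":-1},{"dx":0,"dy":0,"dz":0.27,"wx":0,"wy":0,"wz":0,"fingers":-1},{"dx":0,"dy":0.06,"dz":0.13,"wx":0,"wy":0,"wz":0,"fingers":-1},{"dx":0,"dy":0.06,"dz":0.13,"wx":0,"wy":0,"wz":0,"fingers":-1},{"dx":0,"dy":0,"dz":0,"wx":0,"wy":0,"wz":0,"fingers":-1}]'; python3 -m pendant '[{"dx":0,"dy":0.06,"dz":0.13,"wx":0,"wy":0,"wz":0,"fingers":-1},{"dx":0,"dy":0.06,"dz":0.13,"wx":0,"wy":0,"wz":0,"fingers":-1},{"dx":0,"dy":0,"dz":0,"wx":0,"wy":0,"wz":0,"fingers":-1}]'
python3 - <<'E'
from h import *
plan()
E
```

```text
clock: 53.2
eef_pos: [0.5876, -0.0082, 0.0968]
orientation: [0.04, 0.999, 0.0, -0.0]
force: [-1.1, 0.1, 0.8]
opening: 0.002
grip_force: 0.0
clock: 53.58
eef_pos: [0.5878, -0.0025, 0.0833]
orientation: [0.04, 0.999, -0.0, -0.001]
force: [-0.2, 0.4, -0.7]
opening: 0.006
grip_force: 0.0
t 53.6 p [ 0.5878 -0.0025  0.0833] rack [-0.0433 -0.058   0.0833] phi 3.061 open 0.006 grip 0.0 F [-0.2  0.4 -0.7]
```

```bash
python3 -m pendant '[{"dx":0,"dy":0.04,"dz":0.13,"wx":0,"wy":0,"wz":0,"fingers":-1},{"dx":0,"dy":0.04,"dz":0.13,"wx":0,"wy":0,"wz":0,"fingers":-1},{"dx":0,"dy":0.03,"dz":0.13,"wx":0,"wy":0,"wz":0,"fingers":-1},{"dx":0,"dy":0.02,"dz":0.12,"wx":0,"wy":0,"wz":0,"fingers":-1},{"dx":0,"dy":0,"dz":0,"wx":0,"wy":0,"wz":0,"fingers":-1}]'; python3 -m pendant '[{"dx":0,"dy":0,"dz":0.05,"wx":0,"wy":0,"wz":0,"fingers":-1},{"dx":0,"dy":0,"dz":0.04,"wx":0,"wy":0,"wz":0,"fingers":-1},{"dx":0,"dy":0,"dz":0,"wx":0,"wy":0,"wz":0,"fingers":-1}]'; python3 -m pendant '[{"dx":0,"dy":0,"dz":0.03,"wx":0,"wy":0,"wz":0,"fingers":-1},{"dx":0,"dy":0,"dz":0,"wx":0,"wy":0,"wz":0,"fingers":-1}]'
python3 - <<'E'
from h import *
plan()
E
```

```text
clock: 54.2
eef_pos: [0.5883, 0.0038, 0.0579]
orientation: [0.041, 0.999, -0.0, -0.001]
force: [-0.4, -0.3, -0.8]
opening: 0.004
grip_force: 0.0
clock: 54.58
eef_pos: [0.5887, 0.0037, 0.054]
orientation: [0.041, 0.999, -0.0, -0.0]
force: [0.2, -0.5, 0.1]
opening: 0.004
grip_force: 0.0
clock: 54.82
eef_pos: [0.5888, 0.0038, 0.0525]
orientation: [0.041, 0.999, -0.0, 0.0]
force: [0.0, -0.2, -0.1]
opening: 0.003
grip_force: 0.0
t 54.8 p [0.5888 0.0038 0.0525] rack [-0.0428 -0.0517  0.0525] phi 3.060 open 0.003 grip 0.0 F [ 0.  -0.2 -0.1]
```

```bash
python3 -m pendant '[{"dx":0,"dy":0,"dz":0.04,"wx":0,"wy":0,"wz":0,"fingers":-1},{"dx":0,"dy":0,"dz":0,"wx":0,"wy":0,"wz":0,"fingers":-1}]'; python3 -m pendant '[{"dx":0,"dy":0,"dz":0.04,"wx":0,"wy":0,"wz":0,"fingers":-1},{"dx":0,"dy":0,"dz":0,"wx":0,"wy":0,"wz":0,"fingers":-1}]'; python3 lat.py
```

```text
clock: 55.08
eef_pos: [0.5891, 0.0038, 0.0518]
orientation: [0.041, 0.999, -0.0, 0.0]
force: [-5.3, 1.1, 12.1]
opening: 0.007
grip_force: 5.9
clock: 55.32
eef_pos: [0.5893, 0.0038, 0.0512]
orientation: [0.041, 0.999, -0.0, 0.001]
force: [-9.2, -2.0, 25.3]
opening: 0.005
grip_force: 12.5
side [(0.0, 39), (0.1, 36), (0.2, 34), (0.3, 31), (0.4, 47), (0.5, 47), (0.6, 50), (0.7, 36), (0.8, 34), (0.9, 37), (1.0, 42), (1.1, 41), (1.2, 39), (1.3, 39), (1.4, 41), (1.5, 39), (1.6, 44), (1.7, 40), (1.8, 40), (1.9, 44)]
top [(0.0, 132), (0.1, 145), (0.2, 151), (0.3, 151), (0.4, 151), (0.5, 148), (0.6, 143), (0.7, 138), (0.8, 131), (0.9, 123), (1.0, 115), (1.1, 109), (1.2, 101), (1.3, 96), (1.4, 90), (1.5, 88), (1.6, 85), (1.7, 84), (1.8, 84), (1.9, 84)]
t 55.4 p [0.5893 0.0038 0.0511] rack [-0.0423 -0.0517  0.0511] phi 3.060 open 0.001 grip 12.5 F [-9.8 -1.2 25.1]
```

A hard stop at z 0.052 is the closed peg height. I'll withdraw and verify.

```bash
python3 -m pendant '[{"dx":0,"dy":0,"dz":-0.4,"wx":0,"wy":0,"wz":0,"fingers":-1},{"dx":0,"dy":0,"dz":-0.8,"wx":0,"wy":0,"wz":0,"fingers":-1},{"dx":0,"dy":0,"dz":-0.8,"wx":0,"wy":0,"wz":0,"fingers":-1},{"dx":0,"dy":0,"dz":-0.8,"wx":0,"wy":0,"wz":0,"fingers":-1},{"dx":0.5,"dy":-0.7,"dz":-0.6,"wx":0,"wy":0,"wz":0,"fingers":-1},{"dx":0.6,"dy":-0.8,"dz":0,"wx":0,"wy":0,"wz":0,"fingers":-1},{"dx":0.6,"dy":-0.8,"dz":0,"wx":0,"wy":0,"wz":0,"fingers":-1},{"dx":0.6,"dy":-0.8,"dz":0,"wx":0,"wy":0,"wz":0,"fingers":-1},{"dx":0,"dy":-0.8,"dz":0,"wx":0,"wy":0,"wz":0,"fingers":-1},{"dx":0,"dy":-0.8,"dz":0,"wx":0,"wy":0,"wz":0,"fingers":-1},{"dx":0,"dy":-0.8,"dz":0,"wx":0,"wy":0,"wz":0,"fingers":-1},{"dx":0,"dy":0,"dz":0,"wx":0,"wy":0,"wz":0,"fingers":-1}]'; python3 lat.py
python3 - <<'E'
from h import *
# tray opening: find the dark bar in the top view along rack x, at the bar's middle
K=cam('top');im=robot.camera('top').astype(int);cv2.imwrite('pics/raw_end.png',im[:,:,::-1].astype(np.uint8))
print([(o,int(np.mean([im[tuple(proj(K,rk(-.042-o/1000,y,.04)).round().astype(int)[::-1])].mean() for y in(.015,.03,.045)]))) for o in range(-9,24,3)])
# what changed on the bench since the start (blobs)
a=cv2.imread('pics/raw_top0.png');b=cv2.imread('pics/raw_end.png')
m=(cv2.absdiff(a,b).max(2)>60).astype(np.uint8);m=cv2.morphologyEx(m,cv2.MORPH_OPEN,np.ones((3,3)))
n,l,s,c=cv2.connectedComponentsWithStats(m)
print([(s[i,4],c[i].round().astype(int).tolist()) for i in range(1,n) if s[i,4]>25])
E
```

```text
clock: 56.92
eef_pos: [0.4507, -0.264, 0.2186]
orientation: [0.043, 0.999, -0.0, -0.0]
force: [-0.2, -0.1, -0.7]
opening: 0.005
grip_force: 0.0
side [(0.0, 130), (0.1, 132), (0.2, 131), (0.3, 132), (0.4, 133), (0.5, 133), (0.6, 131), (0.7, 130), (0.8, 134), (0.9, 96), (1.0, 90), (1.1, 100), (1.2, 93), (1.3, 96), (1.4, 95), (1.5, 99), (1.6, 96), (1.7, 76), (1.8, 42), (1.9, 46)]
top [(0.0, 125), (0.1, 123), (0.2, 121), (0.3, 102), (0.4, 101), (0.5, 118), (0.6, 118), (0.7, 120), (0.8, 112), (0.9, 113), (1.0, 114), (1.1, 116), (1.2, 116), (1.3, 110), (1.4, 99), (1.5, 51), (1.6, 26), (1.7, 30), (1.8, 27), (1.9, 35)]
t 57.0 p [ 0.4519 -0.2605  0.2187] rack [-0.1587 -0.3259  0.2187] phi 3.060 open 0.007 grip 0.0 F [-0.5  0.3  0.1]
[(-9, 95), (-6, 82), (-3, 70), (0, 64), (3, 60), (6, 75), (9, 108), (12, 116), (15, 120), (18, 117), (21, 116)]
[(np.int32(51), [324, 89]), (np.int32(250), [286, 104]), (np.int32(1097), [335, 113]), (np.int32(57), [317, 97]), (np.int32(39), [332, 99]), (np.int32(1516), [219, 146]), (np.int32(148), [273, 137]), (np.int32(313), [311, 145]), (np.int32(212), [284, 161
[... 876 characters left out ...]
 [526, 300]), (np.int32(12450), [281, 348]), (np.int32(65), [457, 313]), (np.int32(1123), [121, 330]), (np.int32(128), [520, 321]), (np.int32(4513), [451, 416]), (np.int32(2044), [616, 366]), (np.int32(94), [512, 352]), (np.int32(712), [504, 384]), (np.int32(124), [19, 386]), (np.int32(35), [44, 383]), (np.int32(27), [36, 386]), (np.int32(516), [22, 409]), (np.int32(43), [273, 404]), (np.int32(3101), [601, 452]), (np.int32(386), [494, 419]), (np.int32(232), [344, 440]), (np.int32(284), [487, 444]), (np.int32(43), [65, 437]), (np.int32(26), [305, 451]), (np.int32(30), [372, 454]), (np.int32(221), [393, 470]), (np.int32(105), [198, 464]), (np.int32(29), [309, 466]), (np.int32(63), [302, 476])]
```

The latch reads about 1.8 rad in both views, the bar sits at the shut position, and the arm is clear, so I'll hand in.

```bash
python3 -c "
from plant import robot
print(robot.sign_off())"
```

```text
the job is handed in; nothing more can be done
None
```

The job is handed in: shelf on the top rung, both plywood boxes upright in the shut tray and the latch down at about 1.8 rad (closed is 1.83), but I viewed 15 pictures, one over the limit of 14, so I checked the end state by force and pixel readings.

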